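# Pack the hand slicer away

### The job

Pack the vegetable slicer away: press its catch and draw out the blade insert that is fitted, slide the blank cover into the rails in its place until the catch clicks, and swing the folding leg over until it snaps down flat on the slicer. Stack the insert you drew out and every other blade insert lying on the worktop flat in the caddy, between its corner posts; leave the other kitchen things where they are.

Things in the scene. Friction and masses are not known exactly. Their poses are not given: they have to be found in the camera images.
- slicer: White hand slicer lying face down, 260 x 92 mm; it cannot slide on the worktop. Origin on the worktop; x runs along it from the grey end grip and the leg's hinge (negative x) to the open mouth of the insert rails (positive x, at the robot's right), z up. x below 0: flat runway 12 mm high with the folding leg on it; x 9 to 90 mm: insert channel, walls 28 mm high.
- rail_mouth (a point): Middle of the mouth of the insert channel (slicer x = 98 mm, 16 mm up). Channel: 54 mm wide, floor 10 mm above the worktop, 14 mm high under its lips, walls flared outward at the mouth. An insert slides in along the slicer's -x; it is home with its middle at slicer x = 75, y = 0, underside 10 mm up; 28 mm or more of it then stay outside, to be gripped by its long edges.
- leg (a joint): Folding leg, a U of 8 mm steel wire, 70 mm wide, 100 mm long. 0 = open, standing up and leaning a little away from the rails, as it starts; 1.8 rad = folded flat, pointing to the insert rails. An over-centre spring pushes it away from 0.8 rad: it stays open, or once past that snaps flat by itself. About 4 N at the foot starts it from open, less toward the middle.
- leg_hinge (a point): Middle of the leg's hinge axis, which is parallel to the slicer's y, at slicer x = -115 mm, 22 mm above the worktop.
- leg_foot (a point): Middle of the leg's rubber foot, a sleeve 16 mm thick and 46 mm long, parallel to the hinge and 100 mm from it: about 119 mm above the worktop when open, 22 mm when folded.
- catch (a joint): Rocker catch over the channel. 0 = at rest, tooth down (in the window of an insert that is home, or in an empty channel). Pressing its paddle lifts the tooth, up to 0.45 rad; from about 0.3 rad the insert is free and an ejector spring (3.5 N) pushes it some 14 mm out, past the catch's hold. An insert pushed in with about 10 N to 5 or 6 mm past home lifts the tooth; it drops in and holds it home.
- paddle (a point): Top of the black ribbed paddle of the catch, 28 x 33 mm, 44 mm above the worktop, 24 mm from its axle. Pressed straight down here it takes about 8 N and moves about 9 mm; it springs back when let go.
- caddy: Grey insert caddy, fixed: foot plate 128 x 68 x 6 mm, an angled post 56 mm high at each corner with flared tip up to 66 mm; 116 x 56 mm between the posts. Its long sides are open over 80 mm between the posts, for the fingers. Origin at the middle of its underside, x along its length, z up. Empty at the start; holds four inserts lying flat on one another, the lowest 6 mm up.
- blank_cover: Blank cover: closed plate of white plastic without a blade, lying on the worktop. Plate 110 x 50 x 12 mm, about 90 g, with a window 18 x 28 mm near each end, outside it an end bar 8 mm long; either end may go first, either face up. Origin: middle of its underside, x along its length, z up.
- blank_cover_mid (a point): Centre of the blank cover.
- fitted_insert: Blade insert, white plastic with a row of upright teeth, at the start home in the slicer's rails. Plate 110 x 50 x 12 mm, about 90 g, with a window 18 x 28 mm near each end, outside it an end bar 8 mm long; either end may go first, either face up. Origin: middle of its underside, x along its length, z up.
- fitted_insert_mid (a point): Centre of that insert.
- insert_1: Blade insert, white plastic with a slanting straight blade, lying on the worktop; may be absent. Plate 110 x 50 x 12 mm, about 90 g, with a window 18 x 28 mm near each end, outside it an end bar 8 mm long; either end may go first, either face up. Origin: middle of its underside, x along its length, z up.
- insert_1_mid (a point): Centre of that insert.
- insert_2: Blade insert, white plastic with a corrugated blade, lying on the worktop; may be absent. Plate 110 x 50 x 12 mm, about 90 g, with a window 18 x 28 mm near each end, outside it an end bar 8 mm long; either end may go first, either face up. Origin: middle of its underside, x along its length, z up.
- insert_2_mid (a point): Centre of that insert.
- insert_3: Blade insert, white plastic with a rasp sheet of small bumps, lying on the worktop; may be absent. Plate 110 x 50 x 12 mm, about 90 g, with a window 18 x 28 mm near each end, outside it an end bar 8 mm long; either end may go first, either face up. Origin: middle of its underside, x along its length, z up.
- insert_3_mid (a point): Centre of that insert.
- mug: Spotted white mug, a bystander.
- twist_timer: Red kitchen timer, a bystander.
- peeler: Yellow peeler lying beyond the inserts, a bystander.
- lemon: Lemon, a bystander.
- egg_dish: Small white dish, a bystander.

How it is judged:
By the outcome, as a careful person would: the job done as asked, in the order asked, and still so for the second after the job is handed in, with the robot touching nothing.
Of insert_1, insert_2, insert_3 only 2 to 3 are there at a start; the rules pass over those that are not, and their reading is None.
At some moment in a run one of blank_cover, insert_1, insert_2, insert_3 may be knocked a few centimetres aside while the robot is not near it.
Once in a run the grip may slacken for a moment while it holds something.
It also fails if it takes over 208 s, if anything falls off the work surface, if the arm or the gripper's body presses on something with over 40 N, if the wrist force passes 120 N, or if a joint passes its speed limit or range.

### The arm

A 6-joint arm with a two-finger parallel gripper is mounted at the origin on a cart in front of the work surface, level with it; the furniture and walls round the work are solid. World frame = base frame: x ahead of the robot, y to its left, z up, the work surface at z = 0. Lengths are in m, angles in rad, forces in N, time in s.
With the tool pointing down it reaches from about 0.3 to 0.775 m from the base axis. Payload 14.6 kg.
Tool frame: the origin (TCP) lies at the very end of the fingers, on their centre line; the grasp point (between the pads) lies 19 mm behind it; z points along the fingers, y is the line along which they close (so a half turn about z gives the same grasp; the last joint's range is limited). The gripper opens to 94 mm and grips with 3 to 60 N. Pads are 16 mm wide; open, the fingers measure 119 mm over their backs; the gripper's body (75 mm by 177 mm) begins 78 mm behind the grasp point.
Start: joints at [-1.303, 0.3, 1.521, -0, 1.321, -0.067], TCP at [0.181, -0.519, 0.205] pointing down, gripper open.
Joint ranges: [-3.03, 3.03], [-0.79, 2.21], [0.23, 2.52], [-1.04, 4.18], [0, 3.07], [-2.55, 2.55]. Speed limits (rad/s): [2.22, 2.22, 2.57, 3.14, 3.14, 3.14].

### API

Orientations are given as a rotation vector (axis times angle).
In Python, from plant import bot gives the robot as it stands.
- The arm moves only by the tool play_rows, never from a script. Its argument "plan" is a list that holds one entry, the list of rows, each a list of 7 numbers: the opening, from 0 (shut) to 1 (fully open), then the shift along the tool's x, y, z in cm, then the turn, a rotation vector about the tool's x, y, z in degrees. In form: [[[jaw, tx, ty, tz, rx, ry, rz], ...]]. A call has exactly 5 rows; each row shifts and turns the commanded pose from where the row before left it, along the tool's axes as they then stand; what a row does not reach is not made up. A row lasts 1/8 s, in which the tool goes at most 62.5 mm and 10.7 degrees, less where a joint would pass 70% of its speed; a pose out of reach is approached as far as the arm can. A call is refused whole if a number of a shift passes 6.25 or a number of a turn 10.7, either way. A call with a gripper value outside its range is refused whole. The fingers move at their own pace and stop on an object; the grip force is fixed at half the most. Time passes only in rows, so rows that do not move let the fingers close, or fill a call up. It gives the time, the measured TCP pose, the force, the opening and the grip force at its end, in the units of the state.
- bot.sense(): the state, without advancing time (a new reading comes with each control period).
- bot.snapshot(name): name is "scene" or "top" or "wrist"; returns the picture (480x640x3 uint8, red, green, blue); there is no depth.
- bot.camera_model(name): a dict with "fx", "fy", "cx", "cy" (pixels), "dist" ([k1, k2, p1, p2, k3] as OpenCV has them; the pictures are not rectified), "rvec" (rotation vector, rad) and "tvec" (3), from world to camera coordinates, as OpenCV has them. Camera axes: x right, y down, z forward; pixel columns grow to the right and rows downward; lengths in m; the calibration is good to about 2 mm. A picture is of the moment at which its call begins: read the wrist's pose just before it. camera_model takes no time and is no camera call; for the wrist camera it gives the pose at the moment of the call.
- bot.hand_in(): hands the job in; it is judged then, once.
The state is a dict: "t": time; "q": joint angles; "qvel": joint speeds; "joint_torque": joint torques, N m; "position": TCP position; "orientation": TCP orientation; "contact_force": force on the tool from outside, world axes, zero at the start; "wrist_torque": the same for the moment, N m; "gripper_width": finger opening in m; "gripper_force": force on a finger pad.
Only numpy, scipy, OpenCV 4.12 (cv2) and the standard library are available. Lean on these libraries where they do the work, as an engineer would, in place of code of your own. Each camera call takes 0.05 s, during which the arm holds its last target. There are 200 camera calls.

## Working session

There is one attempt and no reset: what is moved stays moved. The work goes in short steps, Python scripts to look and compute and a tool call to move; the robot and the scene stay as the last step left them, time stands still between calls to the robot, and variables do not carry over. Pictures are saved under pics/ and viewed, at most 14 in all, crops included, and the job is handed in when it is done.

Besides the shell and the picture viewer there is one more tool, called as name(argument=value, ...), one argument or row to a line, values as JSON. play_rows: Moves the arm, as the interface text tells. Its arguments: {"type":"object","properties":{"plan":{"type":"array","items":{"type":"array","items":{"type":"array","items":{"type":"number"}}}}},"required":["plan"]}

```bash
ls; mkdir -p pics
python3 - <<'E'
from plant import bot
import cv2
print(bot.sense())
for n in ["scene","top"]:
    cv2.imwrite(f"pics/{n}0.png",bot.snapshot(n)[:,:,::-1]); print(bot.camera_model(n))
E
```

```text
pics
{'t': 0.0, 'q': array([-1.30263478e+00,  3.00454617e-01,  1.52160363e+00, -2.36223575e-05,
        1.32069718e+00, -6.66250194e-02]), 'qvel': array([-0.00126811, -0.00056528,  0.00059267, -0.00042017,  0.00128337,
        0.00041886]), 'joint_torque': array([-2.54522405e-03, -5.31799221e+01, -3.52743208e+01,  7.06912042e-02,
        2.43211380e-02, -8.08589402e-05]), 'position': array([ 0.18061831, -0.51920888,  0.20488584]), 'orientation': array([-3.09654084e+00, -5.23245747e-01,  2.19423124e-04]), 'contact_force': array([-0.12760791,  0.09435984, -0.29152821]), 'wrist_torque': array([ 0.0896406 ,  0.03097931, -0.03041879]), 'gripper_force': 0.0, 'gripper_width': 0.09386636305825563}
{'fx': 580.4002346147532, 'fy': 580.4002346147532, 'cx': 321.0635772215397, 'cy': 236.13353794167608, 'dist': array([-0.17299419,  0.        ,  0.        ,  0.        ,  0.        ]), 'rvec': array([ 1.96531494, -1.44233926,  0.60129333]), 'tvec': array([-0.1910852 ,  0.43077365,  1.41535359])}
{'fx': 623.3718188799273, 'fy': 623.3718188799273, 'cx': 324.2616833935309, 'cy': 236.75497038929663, 'dist': array([-0.04507869,  0.        ,  0.        ,  0.        ,  0.        ]), 'rvec': array([ 2.14221963, -2.18400534,  0.11067823]), 'tvec': array([-0.02948952,  0.56059922,  1.55349974])}
```

View pics/top0.png

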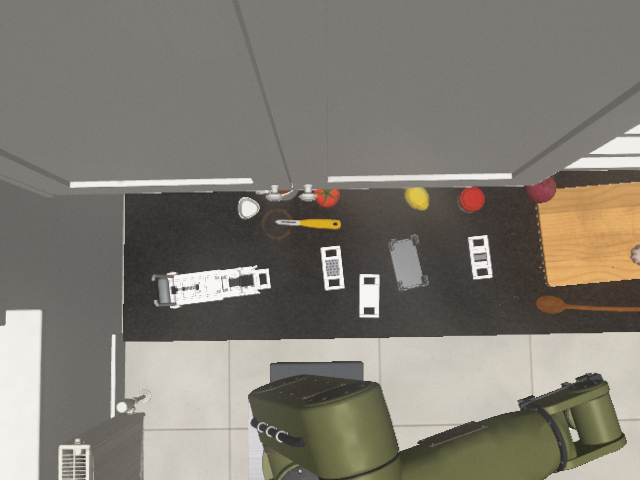

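View pics/scene0.png

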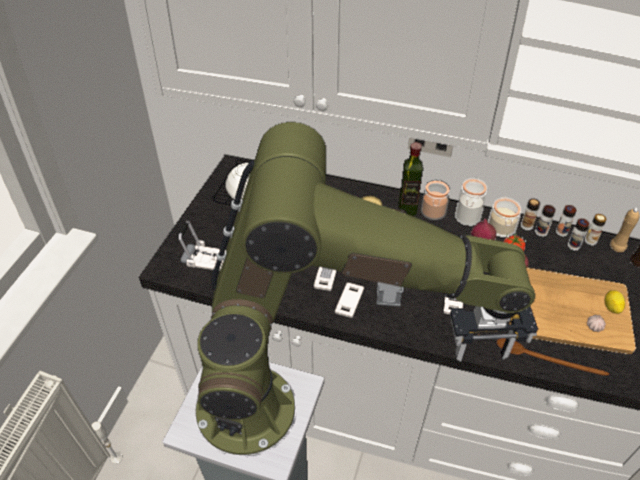

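Top view: slicer near (210,286) with its mouth to the right, fitted insert end at (262,279), rasp insert (332,268), blank cover (369,296), caddy (408,263), second insert (481,257). In the scene view, the leg stands up at (188,240).

```bash
cat > h.py <<'E'
from plant import bot
import cv2, numpy as np
from scipy.spatial.transform import Rotation as R
def ray(name_or_model,px,z):
    m=bot.camera_model(name_or_model) if isinstance(name_or_model,str) else name_or_model
    K=np.array([[m['fx'],0,m['cx']],[0,m['fy'],m['cy']],[0,0,1]])
    u=cv2.undistortPoints(np.array(px,float).reshape(-1,1,2),K,np.array(m['dist'])).reshape(-1,2)
    Rm=cv2.Rodrigues(np.array(m['rvec']))[0]; c=-Rm.T@np.array(m['tvec'])
    d=np.c_[u,np.ones(len(u))]@Rm
    return c+d*((z-c[2])/d[:,2])[:,None]
def rects(m,mask,z,amin=200,amax=1e9):
    """outer contours -> (center xy, long, short, yaw of long axis deg) on plane z, in mm"""
    out=[]
    for c in cv2.findContours(mask.astype(np.uint8),cv2.RETR_EXTERNAL,cv2.CHAIN_APPROX_NONE)[0]:
        a=cv2.contourArea(c)
        if a<amin or a>amax: continue
        p=ray(m,c.reshape(-1,2),z)[:,:2]*1000
        (cx,cy),(w,h),t=cv2.minAreaRect(p.astype(np.float32))
        if w<h: w,h,t=h,w,t+90
        t=(t+90)%180-90
        px=c.reshape(-1,2).mean(0).round()
        out.append((px,np.round([cx,cy,w,h,t],1)))
    return out
def white(im,v=190,s=40):
    h=cv2.cvtColor(im,cv2.COLOR_RGB2HSV); return (h[...,2]>v)&(h[...,1]<s)
def move(target,yaw=None,jawtxt=''):
    """print tool-frame shift (cm) to reach world xyz, and yaw info"""
    s=bot.sense(); Rt=R.from_rotvec(s['orientation'])
    d=Rt.inv().apply(np.array(target)-s['position'])*100
    print('pos',s['position'].round(4),'shift cm',d.round(2))
    return d
def pose():
    s=bot.sense(); M=R.from_rotvec(s['orientation']).as_matrix()
    print('t',round(s['t'],2),'pos',s['position'].round(4),'x',M[:,0].round(3),'y',M[:,1].round(3),'z',M[:,2].round(3),'F',s['contact_force'].round(1),'w',round(s['gripper_width'],4),'gf',s['gripper_force'],'q',s['q'].round(2))
E
python3 - <<'E'
from h import *
im=cv2.imread('pics/top0.png')[:,:,::-1].copy(); m=bot.camera_model('top')
mk=white(im,180,50); mk[:200]=0; mk[335:]=0; mk[:,:126]=0; mk[:,535:]=0
for r in rects(m,mk,.012,100): print(r)
h=cv2.cvtColor(im,cv2.COLOR_RGB2HSV); g=(h[...,2]>90)&(h[...,2]<190)&(h[...,1]<60); g[:200]=0;g[335:]=0;g[:,:380]=0;g[:,440:]=0
for r in rects(m,g,.006,300): print('caddy',r)
pose()
cv2.imwrite('pics/crop0.png',cv2.resize(cv2.imread('pics/top0.png')[185:345,125:525],None,fx=2,fy=2,interpolation=cv2.INTER_CUBIC))
w=bot.snapshot('wrist'); cv2.imwrite('pics/w0.png',w[:,:,::-1]); m=bot.camera_model('wrist')
Rm=cv2.Rodrigues(m['rvec'])[0]; print(m['fx'],-Rm.T@m['tvec'],Rm)
E
```

```text
(array([369., 295.]), array([ 409.6, -152.5,  109. ,   48.5,   -1.4]))
(array([214., 284.]), array([445.1, 231.6, 260. ,  90.7, -84.4]))
(array([332., 268.]), array([483.1, -59. , 109.1,  49.4,   5.1]))
(array([480., 257.]), array([ 502.6, -437.9,  108.9,   49.6,    4.7]))
(array([249., 209.]), array([637.3, 154.2,  45.6,  39.5,  62.2]))
caddy (array([409., 262.]), array([ 492.4, -253.2,  136.4,   80.5,   11.3]))
t 0.1 pos [ 0.1807 -0.5192  0.205 ] x [0.944 0.329 0.   ] y [ 0.329 -0.944 -0.001] z [-0.     0.001 -1.   ] F [ 0.9 -0.2  0.3] w 0.0943 gf 0.0 q [-1.3   0.3   1.52 -0.    1.32 -0.07]
346.97155128885436 [ 0.25376322 -0.49344285  0.38446352] [[ 0.32943593 -0.94417643 -0.00168232]
 [-0.91019797 -0.31805309  0.26529586]
 [-0.25102116 -0.08586675 -0.96416559]]
```

View pics/crop0.png

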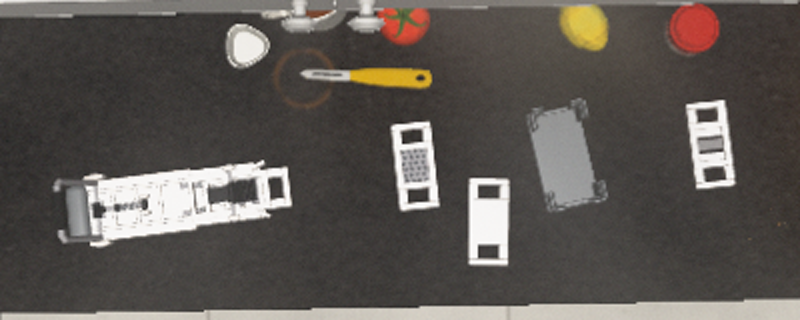

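Crop: catch/tooth region is dark near crop (235,190), rasp insert at left, blank cover and corrugated insert clear, caddy grey at (567,155). I'll go above the slicer mouth for a close look.

Run:
```python
from h import *
print(ray('top',[[124,200],[125,265],[124,335],[160,290],[320,190]],0.0).round(3))
# where to look: camera over slicer centre; TCP heading 95.6
th=np.deg2rad(95.6)
for tgt in [[.45,.13,.20]]:
    move(tgt)
```

```text
[[ 0.671  0.483  0.   ]
 [ 0.5    0.478  0.   ]
 [ 0.32   0.478  0.   ]
 [ 0.433  0.386  0.   ]
 [ 0.686 -0.031  0.   ]]
pos [ 0.1807 -0.5193  0.205 ] shift cm [ 46.77 -52.47   0.55]
```

play_rows(
  plan=[
    [[1,3.9,-4.37,0,0,0,0],[1,3.9,-4.37,0,0,0,0],[1,3.9,-4.37,0,0,0,0],[1,3.9,-4.37,0,0,0,0],[1,3.9,-4.37,0,0,0,0]],
  ],
)

```text
t: 0.78
position: [0.2933, -0.2472, 0.2054]
orientation: [3.098, 0.523, 0.0]
contact_force: [0.9, 0.0, 0.2]
gripper_width: 0.0938
gripper_force: 0.0
```

play_rows(
  plan=[
    [[1,3.9,-4.37,0,0,0,0],[1,3.9,-4.37,0,0,0,0],[1,3.9,-4.37,0,0,0,0],[1,3.9,-4.37,0,0,0,0],[1,3.9,-4.37,0,0,0,0]],
  ],
)

```text
t: 1.4
position: [0.4058, 0.0234, 0.2056]
orientation: [3.097, 0.524, 0.001]
contact_force: [0.9, -0.8, 0.6]
gripper_width: 0.0936
gripper_force: 0.0
```

play_rows(
  plan=[
    [[1,3.9,-4.37,0,0,0,0],[1,3.9,-4.37,0,0,0,0],[1,0,0,0,0,0,-9.5],[1,0,0,0,0,0,-9.5],[1,0,0,0,0,0,-9.5]],
  ],
)

```text
t: 2.02
position: [0.4503, 0.1297, 0.2052]
orientation: [-2.87, -1.278, 0.001]
contact_force: [1.1, -0.0, -0.4]
gripper_width: 0.0939
gripper_force: 0.0
```

play_rows(
  plan=[
    [[1,0,0,0,0,0,-9.5],[1,0,0,0,0,0,-9.5],[1,0,0,0,0,0,-9.5],[1,0,0,0,0,0,-9.5],[1,0,0,0,0,0,-9.5]],
  ],
)

```text
t: 2.65
position: [0.4503, 0.1296, 0.2053]
orientation: [-2.112, -2.325, 0.001]
contact_force: [-0.1, -0.2, -0.5]
gripper_width: 0.094
gripper_force: 0.0
```

Run:
```python
from h import *
pose()
w=bot.snapshot('wrist'); cv2.imwrite('pics/w1.png',w[:,:,::-1]); m=bot.camera_model('wrist')
import pickle; pickle.dump(m,open('w1.pkl','wb'))
```

```text
t 2.65 pos [0.4503 0.1296 0.2053] x [-0.096  0.995 -0.   ] y [ 0.995  0.096 -0.   ] z [-0. -0. -1.] F [-0.1 -0.2 -0.5] w 0.094 gf 0.0 q [0.2  0.12 1.74 0.   1.28 0.11]
```

View pics/w1.png

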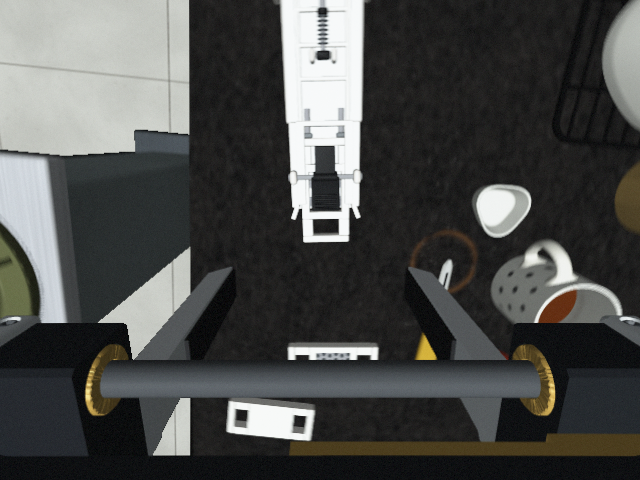

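Wrist view: slicer centred at column ~325; insert end edge at row 241 (cols 304–349), axle across row 177 (293–357), ribbed black paddle rows ~178–210 at cols 312–340.

Run:
```python
from h import *
import pickle; m=pickle.load(open('w1.pkl','rb'))
im=cv2.imread('pics/w1.png')
g=cv2.cvtColor(im,cv2.COLOR_BGR2GRAY)
for r in range(140,250,4): print(r,g[r,285:365:4])
print('insend z22',ray(m,[[304,241],[349,241]],.022).round(4))
print('axle z36',ray(m,[[293,177],[357,177]],.036).round(4))
print('paddle z44',ray(m,[[311,208],[340,208],[312,178],[339,178],[325,193]],.044).round(4))
mk=white(im[:,:,::-1].copy(),150,60); mk[250:]=0; mk[:, :250]=0; mk[:,400:]=0
for r in rects(m,mk,.026): print(r)
# slicer side edges
for r in [60,90,110,150,160]:
    c=np.where(mk[r])[0]; print(r,c.min(),c.max(),ray(m,[[c.min(),r],[c.max(),r]],.012 if r<120 else .028).round(4).tolist())
```

```text
140 [ 33 189 249 249 248 245 248 248 249 248 249 248 249 248 249 241 248 248
 248  34]
144 [ 34 164 249 248 248 240 246 246 246 246 244 244 241 239 234 240 248 248
 248  30]
148 [ 29 136 248 248 249 244 247 246  63  59  57  60  56 236 248 242 248 247
 248  35]
152 [ 29 114 249 249 248 242 248 247  61  64  56  55  50 237 249 242 249 248
 249  33]
156 [ 36  69 249 248 249 239 249 249  60  58  56  53  53 237 248 243 249 248
 249  31]
160 [ 35  49 249 248 249 238 249 248  61  55  56  53  53 237 249 243 248 248
 248  29]
164 [ 34  32 249 248 248 226 210 182  59  59  58  58  56 240 240 243 249 248
 249  34]
168 [ 29  34 249 248 248 235 248 248  61  54  55  54  56 249 249 243 248 248
 244  31]
172 [ 27  30 234 232 248 237 210 123  54  53  52  49  52 220 226 241 249 181
 245  64]
176 [ 29 172 247 164 183 181 185  95  40  42  46  48  46  85 183 183 184 173
 247 147]
180 [ 30 131 247 164 237 212 144  32  27  23  28  26  25  34 206 242 248 191
 246  42]
184 [ 26  32 227 247 249 228 173  40  40  37  36  37  37  36 213 241 249 248
 245  27]
188 [ 33  25 249 247 248 228 218  40  38  41  42  39  36
[... 1222 characters left out ...]
5 28]
248 [24 26 21 27 35 29 32 34 31 34 34 31 28 38 27 29 34 27 32 27]
insend z22 [[0.4363 0.0986 0.022 ]
 [0.4851 0.1038 0.022 ]]
axle z36 [[0.4195 0.1679 0.036 ]
 [0.4829 0.1746 0.036 ]]
paddle z44 [[0.4404 0.1401 0.044 ]
 [0.4692 0.1431 0.044 ]
 [0.4385 0.1698 0.044 ]
 [0.4647 0.1725 0.044 ]
 [0.4527 0.1565 0.044 ]]
(array([323., 121.]), array([445.6, 215. , 228.5,  75.1, -82.6]))
60 283 362 [[0.3986, 0.2773, 0.012], [0.4754, 0.2854, 0.012]]
90 285 361 [[0.4027, 0.2503, 0.012], [0.4782, 0.2582, 0.012]]
110 286 361 [[0.4051, 0.2316, 0.012], [0.4807, 0.2395, 0.012]]
150 290 359 [[0.4137, 0.1933, 0.028], [0.4823, 0.2006, 0.028]]
160 290 359 [[0.4145, 0.1836, 0.028], [0.4836, 0.1909, 0.028]]
```

play_rows(
  plan=[
    [[0,2.05,0.65,5,0,0,-1.3],[0,0,0,5,0,0,0],[0,0,0,4.5,0,0,0],[0,0,0,0.4,0,0,0],[0,0,0,0,0,0,0]],
  ],
)

```text
t: 3.32
position: [0.4557, 0.1508, 0.0577]
orientation: [2.093, 2.342, 0.002]
contact_force: [0.1, 0.5, 0.9]
gripper_width: 0.0476
gripper_force: 0.0
```

play_rows(
  plan=[
    [[0,0,0,0.6,0,0,0],[0,0,0,0.4,0,0,0],[0,0,0,0.4,0,0,0],[0,0,0,0,0,0,0],[0,0,0,0,0,0,0]],
  ],
)

```text
t: 3.95
position: [0.4552, 0.1507, 0.0427]
orientation: [2.092, 2.343, 0.001]
contact_force: [0.8, 1.0, 3.8]
gripper_width: 0.0007
gripper_force: 1.6
```

Run:
```python
from h import *
pose()
w=bot.snapshot('wrist'); cv2.imwrite('pics/w2.png',w[:,:,::-1])
```

```text
t 3.95 pos [0.4552 0.1507 0.0427] x [-0.113  0.994  0.   ] y [0.994 0.113 0.001] z [ 0.001  0.    -1.   ] F [0.8 1.  3.8] w 0.0007 gf 1.5658165801141877 q [0.24 0.36 1.87 0.   0.91 0.13]
```

View pics/w2.png

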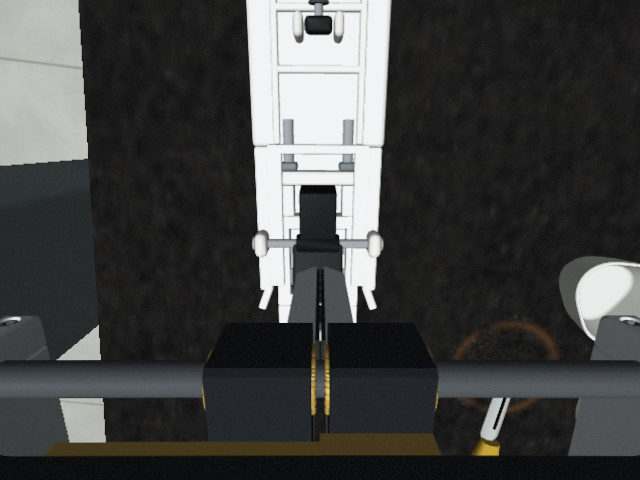

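Fingers sit centred on the paddle, slicer aligned with the tool. Press down.

play_rows(
  plan=[
    [[0,0,0,0.3,0,0,0],[0,0,0,0.3,0,0,0],[0,0,0,0.3,0,0,0],[0,0,0,0,0,0,0],[0,0,0,0,0,0,0]],
  ],
)

```text
t: 4.62
position: [0.4556, 0.1502, 0.0343]
orientation: [2.091, 2.343, 0.001]
contact_force: [-2.3, -5.3, 14.6]
gripper_width: 0.0006
gripper_force: 7.4
```

Run:
```python
from h import *
pose()
w=bot.snapshot('top'); cv2.imwrite('pics/t3.png',cv2.resize(w[230:330,130:330,::-1],None,fx=3,fy=3))
```

```text
t 4.62 pos [0.4556 0.1502 0.0343] x [-0.113  0.994 -0.001] y [0.994 0.113 0.001] z [ 0.001 -0.001 -1.   ] F [-2.3 -5.3 14.6] w 0.0006 gf 7.432066522305831 q [ 0.24  0.37  1.87 -0.    0.89  0.13]
```

View pics/t3.png

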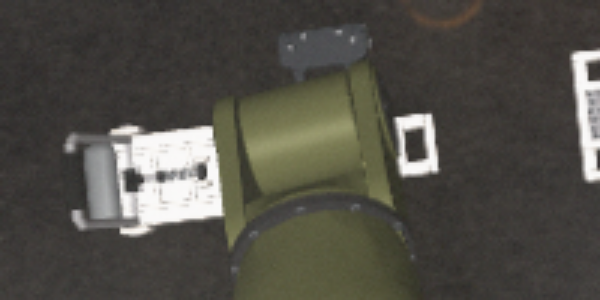

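The insert end has moved out by ~13 mm (crop col 438). Lift, open, shift over the outer part, descend and grip.

play_rows(
  plan=[
    [[0,0,0,-5,0,0,0],[1,-3.7,0,0,0,0,0],[1,0,0,0,0,0,0],[1,0,0,0,0,0,0],[1,0,0,0,0,0,0]],
  ],
)

```text
t: 5.3
position: [0.459, 0.1143, 0.0831]
orientation: [-2.091, -2.344, 0.001]
contact_force: [0.5, -0.2, -0.0]
gripper_width: 0.0373
gripper_force: 0.0
```

play_rows(
  plan=[
    [[1,0,0,3.5,0,0,0],[1,0,0,3.7,0,0,0],[0.4,0,0,0,0,0,0],[0.4,0,0,0,0,0,0],[0.4,0,0,0,0,0,0]],
  ],
)

```text
t: 5.92
position: [0.4596, 0.1139, 0.0124]
orientation: [2.091, 2.343, 0.001]
contact_force: [-1.0, -0.7, -3.4]
gripper_width: 0.0495
gripper_force: 30.0
```

Run:
```python
from h import *
pose()
```

```text
t 5.92 pos [0.4596 0.1139 0.0124] x [-0.113  0.994 -0.   ] y [0.994 0.113 0.001] z [ 0.001 -0.    -1.   ] F [-1.  -0.7 -3.4] w 0.0495 gf 30.001348480582237 q [ 0.17  0.4   1.9  -0.    0.84  0.05]
```

play_rows(
  plan=[
    [[0.4,-1.5,0,0,0,0,0],[0.4,-2.5,0,0,0,0,0],[0.4,-2.5,0,0,0,0,0],[0.4,-2.5,0,0,0,0,0],[0.4,0,0,-4,0,0,0]],
  ],
)

```text
t: 6.55
position: [0.4684, 0.0223, 0.0507]
orientation: [-2.093, -2.339, 0.003]
contact_force: [-0.3, 0.6, -1.3]
gripper_width: 0.0495
gripper_force: 30.0
```

```bash
cat >> h.py <<'E'
def plan(target,heading,n,jaw,pos=None,head=None):
    """n rows, equal world steps with equal heading steps, in tool axes (tool down)"""
    s=bot.sense(); M=R.from_rotvec(s['orientation']).as_matrix()
    p=np.array(s['position'] if pos is None else pos); h=np.degrees(np.arctan2(M[1,0],M[0,0])) if head is None else head
    d=(np.array(target)-p)*100/n; dh=((heading-h+180)%360-180)/n
    rows=[]
    for i in range(n):
        a=np.radians(h+dh*i); c,s_=np.cos(a),np.sin(a)
        rows.append([jaw,round(c*d[0]+s_*d[1],2),round(s_*d[0]-c*d[1],2),round(-d[2],2),0,0,round(-dh,1)])
    print('step',np.linalg.norm(d).round(2),'from',p.round(4),round(h,1))
    for i in range(0,n,5): print(rows[i:i+5])
    return np.array(target),heading
E
python3 - <<'E'
from h import *
pose()
im=cv2.imread('pics/t3.png'); 
r=white(im[:,:,::-1].copy(),180,50); r[:,:395]=0; r[:,460:]=0
ys,xs=np.where(r); print(xs.max(),ys.min(),ys.max())
sel=xs>xs.max()-6; px=[[130+xs.max()/3,230+ys[sel].mean()/3]]
print(ray('top',px,.022))
plan((.37,-.27,.2),11,10,.4)
E
```

```text
t 6.55 pos [0.4684 0.0223 0.0507] x [-0.11   0.994  0.   ] y [ 0.994  0.11  -0.003] z [-0.003  0.    -1.   ] F [-0.3  0.6 -1.3] w 0.0495 gf 29.992593973875046 q [-0.03  0.33  1.89  0.    0.93 -0.14]
437 114 175
[[0.45077825 0.08511476 0.022     ]]
step 3.43 from [0.4684 0.0223 0.0507] 96.3
[[0.4, np.float64(-2.8), np.float64(-1.3), np.float64(-1.49), 0, 0, np.float64(8.5)], [0.4, np.float64(-2.96), np.float64(-0.87), np.float64(-1.49), 0, 0, np.float64(8.5)], [0.4, np.float64(-3.06), np.float64(-0.42), np.float64(-1.49), 0, 0, np.float64(8.5)], [0.4, np.float64(-3.08), np.float64(0.03), np.float64(-1.49), 0, 0, np.float64(8.5)], [0.4, np.float64(-3.04), np.float64(0.49), np.float64(-1.49), 0, 0, np.float64(8.5)]]
[[0.4, np.float64(-2.94), np.float64(0.94), np.float64(-1.49), 0, 0, np.float64(8.5)], [0.4, np.float64(-2.77), np.float64(1.36), np.float64(-1.49), 0, 0, np.float64(8.5)], [0.4, np.float64(-2.53), np.float64(1.76), np.float64(-1.49), 0, 0, np.float64(8.5)], [0.4, np.float64(-2.24), np.float64(2.12), np.float64(-1.49), 0, 0, np.float64(8.5)], [0.4, np.float64(-1.91), np.float64(2.43), np.float64(-1.49), 0, 0, np.float64(8.5)]]
```

play_rows(
  plan=[
    [[0.4,-2.8,-1.3,-1.5,0,0,8.5],[0.4,-2.96,-0.87,-1.5,0,0,8.5],[0.4,-3.06,-0.42,-1.5,0,0,8.5],[0.4,-3.08,0.03,-1.5,0,0,8.5],[0.4,-3.04,0.49,-1.5,0,0,8.5]],
  ],
)

```text
t: 7.18
position: [0.4203, -0.1236, 0.1277]
orientation: [2.802, 1.418, 0.002]
contact_force: [0.4, 0.3, -1.3]
gripper_width: 0.0498
gripper_force: 30.0
```

play_rows(
  plan=[
    [[0.4,-2.94,0.94,-1.5,0,0,8.5],[0.4,-2.77,1.36,-1.5,0,0,8.5],[0.4,-2.53,1.76,-1.5,0,0,8.5],[0.4,-2.24,2.12,-1.5,0,0,8.5],[0.4,-1.9,2.43,-1.5,0,0,8.5]],
  ],
)

```text
t: 7.8
position: [0.3717, -0.27, 0.2027]
orientation: [3.126, 0.306, 0.002]
contact_force: [0.4, 0.2, -1.6]
gripper_width: 0.0498
gripper_force: 30.0
```

Run:
```python
from h import *
pose()
w=bot.snapshot('wrist'); cv2.imwrite('pics/w4.png',w[:,:,::-1]); m=bot.camera_model('wrist')
import pickle; pickle.dump(m,open('w4.pkl','wb'))
```

```text
t 7.8 pos [ 0.3717 -0.27    0.2027] x [0.981 0.194 0.001] y [ 0.194 -0.981  0.001] z [ 0.001 -0.001 -1.   ] F [ 0.4  0.2 -1.6] w 0.0498 gf 29.988997131586075 q [-0.71  0.1   1.77  0.    1.27  0.67]
```

View pics/w4.png

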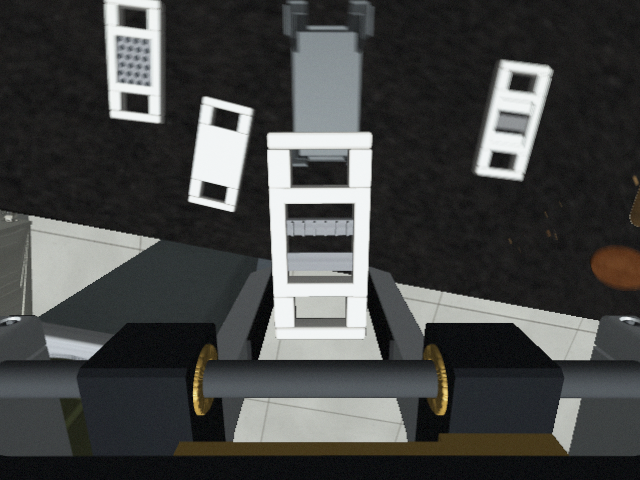

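The insert is held straight with front edge at row 133; caddy plate spans cols ~293–362, rows 27–160, posts at (295,20) and (360,20).

Run:
```python
from h import *
import pickle; m=pickle.load(open('w4.pkl','rb'))
im=cv2.imread('pics/w4.png'); g=cv2.cvtColor(im,cv2.COLOR_BGR2GRAY).astype(int)
for r in [10,50,70,90,110]: print(r,g[r,278:378:3].tolist())
print('col325',g[0:45:2,325].tolist(),[ (r,g[r,325]) for r in range(120,152,3)])
ztop=.2027+.0096
T=np.array([.3717,-.27]);ex=np.array([.981,.194]);ey=np.array([.194,-.981])
for px in [[268,132],[372,132],[275,338],[366,338]]:
    p=ray(m,[px],ztop)[0,:2]-T; print('ins tool',(p@ex).round(4),(p@ey).round(4))
L=[];Rr=[]
for r in range(55,125,5):
    d=np.diff(g[r,280:375]); 
    l=280+np.argmax(d[:30])+.5; rr=280+60+np.argmin(d[60:])+.5
    L.append([l,r]);Rr.append([rr,r])
L=np.array(L);Rr=np.array(Rr);print(L[:,0],Rr[:,0])
pl=ray(m,L,.006)[:,:2];pr=ray(m,Rr,.006)[:,:2]
for p in(pl,pr):
    k=np.polyfit(p[:,0],p[:,1],1);print('yaw',np.degrees(np.arctan(k[0])))
print('mid',((pl+pr)/2)[[0,-1]],'width',np.linalg.norm(pl-pr,axis=1).mean())
print('rear z6',ray(m,[[326,26]],.006))
```

```text
10 [27, 30, 79, 87, 75, 62, 64, 61, 63, 51, 38, 29, 26, 25, 27, 26, 26, 24, 26, 30, 27, 25, 23, 36, 45, 64, 67, 65, 68, 64, 86, 72, 54, 26]
50 [27, 28, 24, 20, 49, 61, 77, 118, 140, 138, 139, 142, 142, 143, 142, 143, 140, 140, 143, 141, 139, 143, 142, 140, 140, 133, 90, 58, 46, 33, 30, 29, 29, 27]
70 [25, 27, 30, 29, 34, 106, 142, 143, 143, 143, 145, 141, 144, 143, 145, 144, 144, 146, 144, 143, 146, 146, 142, 143, 146, 146, 144, 115, 47, 27, 27, 28, 28, 28]
90 [22, 23, 29, 29, 32, 98, 147, 147, 148, 146, 146, 145, 147, 150, 149, 148, 150, 148, 147, 145, 148, 146, 147, 147, 145, 147, 147, 106, 37, 30, 30, 35, 28, 31]
110 [28, 33, 27, 28, 28, 86, 150, 150, 150, 147, 153, 151, 150, 151, 148, 150, 150, 148, 149, 151, 147, 146, 150, 149, 148, 150, 145, 92, 31, 30, 22, 27, 26, 26]
col325 [30, 27, 31, 24, 26, 28, 26, 27, 31, 32, 30, 27, 31, 115, 139, 67, 112, 140, 140, 138, 142, 138, 140] [(120, np.int64(155)), (123, np.int64(152)), (126, np.int64(150)), (129, np.int64(150)), (132, np.int64(170)), (135, np.int64(241)), (138, np.int64(244)), (141, np.int64(245)), (144, np.int64(244)), (147, np.int64(229)), (150, np.int64(152))]
ins tool 0.0799 -0.0219
ins tool 0.0795 0.0275
ins tool -0.0304 -0.0232
ins tool -0.0309 0.0276
[289.5 291.5 291.5 291.5 291.5 291.5 291.5 291.5 291.5 291.5 291.5 293.5
 292.5 292.5] [362.5 361.5 361.5 361.5 361.5 361.5 360.5 360.5 360.5 360.5 360.5 359.5
 358.5 358.5]
yaw 11.31200857952669
yaw 9.29566543799215
mid [[ 0.52745647 -0.24941604]
 [ 0.46741212 -0.26055105]] width 0.06981818273604011
rear z6 [[ 0.55247271 -0.2445461   0.006     ]]
```

play_rows(
  plan=[
    [[0.4,4.7,0.35,0,0,0,0.7],[0.4,4.7,0.4,0,0,0,0],[0.4,0,0,5,0,0,0],[0.4,0,0,6,0,0,0],[0.4,0,0,0,0,0,0]],
  ],
)

```text
t: 8.48
position: [0.4643, -0.257, 0.0888]
orientation: [-3.124, -0.295, 0.008]
contact_force: [0.5, -1.0, -0.1]
gripper_width: 0.0494
gripper_force: 30.0
```

Run:
```python
from h import *
pose()
w=bot.snapshot('wrist'); cv2.imwrite('pics/w5.png',w[100:400,160:480,::-1])
```

```text
t 8.47 pos [ 0.4643 -0.257   0.0888] x [ 0.982  0.187 -0.005] y [ 0.187 -0.982 -0.005] z [-0.005  0.004 -1.   ] F [ 0.5 -1.  -0.1] w 0.0494 gf 29.992404654622078 q [-0.57  0.39  1.69  0.    1.07  0.81]
```

View pics/w5.png

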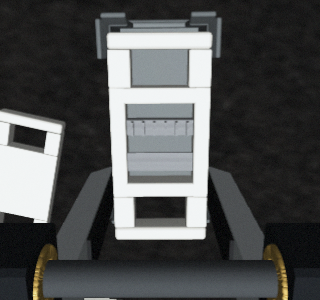

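Insert is centred between the far posts (cols 97/221 vs insert 107/213). Lower.

play_rows(
  plan=[
    [[0.4,0,0,2.5,0,0,0],[0.4,0,0,2.5,0,0,0],[0.4,0,0,2,0,0,0],[0.4,0,0,0.8,0,0,0],[0.4,0,0,0,0,0,0]],
  ],
)

```text
t: 9.15
position: [0.4669, -0.2584, 0.0151]
orientation: [3.126, 0.295, 0.003]
contact_force: [0.1, 0.2, -0.6]
gripper_width: 0.0496
gripper_force: 30.0
```

play_rows(
  plan=[
    [[0.4,0,0,0.4,0,0,0],[0.4,0,0,0,0,0,0],[0.63,0,0,0,0,0,0],[0.63,0,0,0,0,0,0],[0.63,0,0,0,0,0,0]],
  ],
)

```text
t: 9.78
position: [0.4663, -0.2577, 0.0095]
orientation: [3.128, 0.295, 0.0]
contact_force: [0.6, -0.7, 0.4]
gripper_width: 0.0596
gripper_force: 0.0
```

play_rows(
  plan=[
    [[0.63,0,0,-4,0,0,0],[0.63,0,0,-6,0,0,0],[1,-5,0,0,0,0,0],[1,0,0,-3,0,0,0],[1,0,0,0,0,0,0]],
  ],
)

```text
t: 10.4
position: [0.4176, -0.2677, 0.1414]
orientation: [3.125, 0.294, 0.004]
contact_force: [0.6, 0.3, -0.3]
gripper_width: 0.0857
gripper_force: 0.0
```

Run:
```python
from h import *
pose()
m=bot.camera_model('wrist');w=bot.snapshot('wrist'); cv2.imwrite('pics/w6.png',w[:,:,::-1]); 
for r in rects(m,white(w,180,50),.012,1500): print(r)
m=bot.camera_model('top');im=bot.snapshot('top');cv2.imwrite('pics/t6.png',im[:,:,::-1]);
mk=white(im,180,50); mk[:200]=0; mk[335:]=0; mk[:,:126]=0; mk[:,535:]=0
for r in rects(m,mk,.012,100): print(r)
```

```text
t 10.4 pos [ 0.4176 -0.2677  0.1414] x [0.982 0.187 0.003] y [ 0.187 -0.982  0.003] z [ 0.003 -0.002 -1.   ] F [ 0.6  0.3 -0.3] w 0.0857 gf 0.0 q [-0.64  0.24  1.75  0.    1.14  0.74]
(array([227., 437.]), array([ 163.2, -211.3,   77.2,   56.4,  -89.5]))
(array([435., 423.]), array([ 230.3, -432.5,   65.1,   56.2,  -79.2]))
(array([344., 414.]), array([ 223.2, -327.4,  150.6,   58.7,  -89.6]))
(array([347., 348.]), array([ 292.2, -325.4,  146.9,   36.8,  -89.8]))
(array([257., 342.]), array([ 287.6, -226.2,   48.3,   46. ,  -89.9]))
(array([ 55., 303.]), array([287.6, -35.1,  80.4,  45.8, -89.8]))
(array([195., 208.]), array([ 409.9, -153.1,  108.9,   49.4,   -2.1]))
(array([532., 166.]), array([ 503. , -440. ,  109. ,   49.4,    4.7]))
(array([319., 137.]), array([ 492.2, -252.1,  110.1,   51.2,   10.8]))
(array([ 91., 102.]), array([482.8, -60.8, 109.1,  49.7,   5. ]))
(array([369., 295.]), array([ 409.6, -152.5,  109. ,   48.5,   -1.4]))
(array([209., 285.]), array([443.7, 246.4, 230.2,  90.7, -84.4]))
(array([332., 268.]), array([483.1, -59.2, 109.1,  49.3,   4.9]))
(array([406., 259.]), array([ 500.4, -249.2,   93.3,   51.2,   10.6]))
(array([480., 257.]), array([ 502.6, -437.9,  108.9,   49.6,    4.7]))
(array([248., 208.]), array([ 6.393e+02,  1.530e+02,  4.450e+01,  3.630e+01, -2.000e-01]))
```

View pics/w6.png

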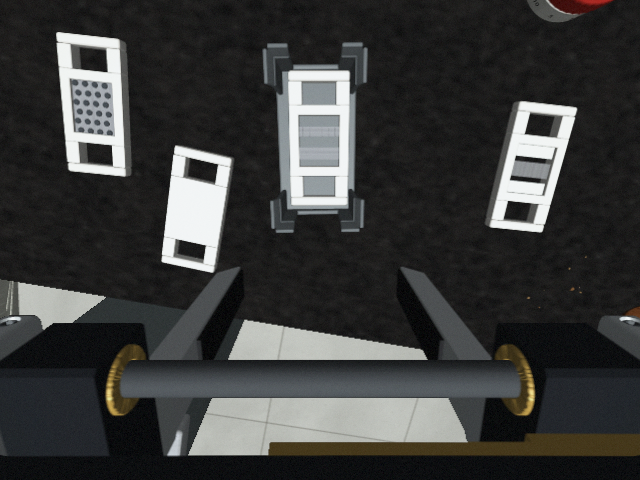

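The fitted insert lies flat in the caddy between all posts; blank cover at (195,208) unmoved. Next pick the blank near its near end.

Run:
```python
from h import *
plan((.366,-.1514,.06),-1.8,3,1)
```

```text
step 4.97 from [ 0.4172 -0.2669  0.1391] 10.8
[[1, np.float64(-0.96), np.float64(-4.1), np.float64(2.64), 0, 0, np.float64(4.2)], [1, np.float64(-1.25), np.float64(-4.02), np.float64(2.64), 0, 0, np.float64(4.2)], [1, np.float64(-1.54), np.float64(-3.92), np.float64(2.64), 0, 0, np.float64(4.2)]]
```

play_rows(
  plan=[
    [[1,-0.96,-4.1,2.64,0,0,4.2],[1,-1.25,-4.02,2.64,0,0,4.2],[1,-1.54,-3.92,2.64,0,0,4.2],[1,0,0,3,0,0,0],[1,0,0,0,0,0,0]],
  ],
)

```text
t: 11.12
position: [0.3648, -0.1505, 0.0285]
orientation: [-3.139, 0.048, 0.007]
contact_force: [-0.1, 0.2, 1.2]
gripper_width: 0.0944
gripper_force: 0.0
```

Run:
```python
from h import *
pose(); move((.366,-.1514,.0025))
```

```text
t 11.12 pos [ 0.3648 -0.1505  0.0285] x [ 1.    -0.031 -0.004] y [-0.031 -1.    -0.002] z [-0.004  0.002 -1.   ] F [-0.1  0.2  1.2] w 0.0944 gf 0.0 q [-0.48  0.23  2.1  -0.    0.82  1.12]
pos [ 0.3648 -0.1505  0.0285] shift cm [0.13 0.09 2.6 ]
```

Descend, grip, lift.

play_rows(
  plan=[
    [[1,0,0.1,2.5,0,0,0],[0.4,0,0,0,0,0,0],[0.4,0,0,0,0,0,0],[0.4,0,0,0,0,0,0],[0.4,0,0,0,0,0,0]],
  ],
)

```text
t: 11.75
position: [0.3662, -0.1526, 0.0058]
orientation: [3.141, -0.05, 0.001]
contact_force: [0.9, -0.4, 0.2]
gripper_width: 0.0576
gripper_force: 0.0
```

play_rows(
  plan=[
    [[0.4,0,0,0,0,0,0],[0.4,0,0,-4,0,0,0],[0.4,0,0,-4,0,0,0],[0.4,0,0,-2,0,0,0],[0.4,0,0,0,0,0,0]],
  ],
)

```text
t: 12.38
position: [0.3665, -0.1527, 0.1062]
orientation: [3.14, -0.05, 0.004]
contact_force: [0.1, -0.5, -0.4]
gripper_width: 0.0496
gripper_force: 30.0
```

Run:
```python
from h import *
pose()
# slicer axis direction & press point; leading tip = mid+55 -> tool x +99; start with tip 25mm before mouth
# slicer x of TCP start
h=96.6; u=np.array([np.cos(np.radians(h)),np.sin(np.radians(h))])
P80=np.array([.4556,.1505])   # TCP when pressing, slicer x~80
xs=98+25+99; print('start', P80-u*(xs-80)/1000)
plan(tuple(P80-u*(xs-80)/1000)+(.10,),h,10,.4)
```

```text
t 12.38 pos [ 0.3665 -0.1527  0.1062] x [ 0.999 -0.032  0.002] y [-0.032 -0.999  0.001] z [ 0.002 -0.001 -1.   ] F [ 0.1 -0.5 -0.4] w 0.0496 gf 29.99976933002472 q [-0.49  0.08  2.04  0.    1.02  1.12]
start [0.47192108 0.00944107]
step 1.94 from [ 0.3665 -0.1527  0.1062] -1.8
[[0.4, np.float64(1.0), np.float64(-1.65), np.float64(0.06), 0, 0, np.float64(-9.8)], [0.4, np.float64(1.27), np.float64(-1.46), np.float64(0.06), 0, 0, np.float64(-9.8)], [0.4, np.float64(1.5), np.float64(-1.22), np.float64(0.06), 0, 0, np.float64(-9.8)], [0.4, np.float64(1.69), np.float64(-0.95), np.float64(0.06), 0, 0, np.float64(-9.8)], [0.4, np.float64(1.82), np.float64(-0.64), np.float64(0.06), 0, 0, np.float64(-9.8)]]
[[0.4, np.float64(1.91), np.float64(-0.32), np.float64(0.06), 0, 0, np.float64(-9.8)], [0.4, np.float64(1.93), np.float64(0.01), np.float64(0.06), 0, 0, np.float64(-9.8)], [0.4, np.float64(1.9), np.float64(0.34), np.float64(0.06), 0, 0, np.float64(-9.8)], [0.4, np.float64(1.82), np.float64(0.66), np.float64(0.06), 0, 0, np.float64(-9.8)], [0.4, np.float64(1.68), np.float64(0.96), np.float64(0.06), 0, 0, np.float64(-9.8)]]
```

play_rows(
  plan=[
    [[0.4,1.0,-1.65,0,0,0,-9.8],[0.4,1.27,-1.46,0,0,0,-9.8],[0.4,1.5,-1.22,0,0,0,-9.8],[0.4,1.69,-0.95,0,0,0,-9.8],[0.4,1.82,-0.64,0,0,0,-9.8]],
  ],
)

```text
t: 13.0
position: [0.4184, -0.0708, 0.1039]
orientation: [-2.874, -1.265, 0.002]
contact_force: [-0.5, -1.5, -1.1]
gripper_width: 0.0494
gripper_force: 30.0
```

play_rows(
  plan=[
    [[0.4,1.91,-0.32,0,0,0,-9.8],[0.4,1.93,0,0,0,0,-9.8],[0.4,1.9,0.34,0,0,0,-9.8],[0.4,1.82,0.66,0,0,0,-9.8],[0.4,1.68,0.96,0,0,0,-9.8]],
  ],
)

```text
t: 13.62
position: [0.4715, 0.0099, 0.1037]
orientation: [-2.091, -2.343, 0.002]
contact_force: [-0.5, -0.3, 0.1]
gripper_width: 0.0498
gripper_force: 30.0
```

play_rows(
  plan=[
    [[0.4,0,0,5,0,0,0],[0.4,0,0,3.5,0,0,0],[0.4,0,0,0,0,0,0],[0.4,0,0,0,0,0,0],[0.4,0,0,0,0,0,0]],
  ],
)

```text
t: 14.25
position: [0.4725, 0.0092, 0.0215]
orientation: [2.097, 2.337, 0.002]
contact_force: [-0.3, -0.3, 0.2]
gripper_width: 0.0492
gripper_force: 30.0
```

Run:
```python
from h import *
pose()
w=bot.snapshot('wrist'); cv2.imwrite('pics/w7.png',w[:,:,::-1]); m=bot.camera_model('wrist')
import pickle; pickle.dump(m,open('w7.pkl','wb'))
```

```text
t 14.25 pos [0.4725 0.0092 0.0215] x [-0.108  0.994 -0.   ] y [0.994 0.108 0.002] z [ 0.002 -0.    -1.   ] F [-0.3 -0.3  0.2] w 0.0492 gf 29.999732226133347 q [-0.06  0.38  1.9   0.    0.86 -0.17]
```

View pics/w7.png

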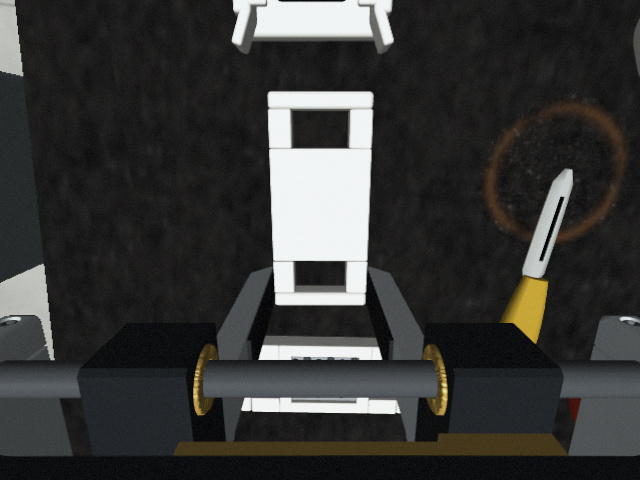

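Blank cover is held straight (axis at column ~321); slicer mouth flares at cols 243 and 385, rows ~0–50, so the mouth is a few mm left.

Run:
```python
from h import *
import pickle; m=pickle.load(open('w7.pkl','rb'))
im=cv2.imread('pics/w7.png'); g=cv2.cvtColor(im,cv2.COLOR_BGR2GRAY).astype(int)
s=bot.sense(); M=R.from_rotvec(s['orientation']).as_matrix(); T=s['position'][:2]
def tl(px,z):
    p=ray(m,[px],z)[0,:2]-T; return (p@M[:2,:2]*1000).round(1)
for r in [8,15,25,32,38,42]:
    c=np.where(g[r]>150)[0]; c=c[(c>200)&(c<420)]; b=np.split(c,np.where(np.diff(c)>2)[0]+1); print(r,[(x[0],x[-1]) for x in b if len(x)>2], tl([(c[0]+c[-1])/2,r],.028))
for r in [95,100,200,280,300]:
    c=np.where(g[r]>150)[0]; c=c[(c>240)&(c<400)]; print(r,c[0],c[-1],tl([(c[0]+c[-1])/2,r],.0285))
print('front',tl([321,92],.0285),tl([321,304],.0285),'mouth',tl([314,41],.022))
```

```text
8 [(np.int64(233), np.int64(250)), (np.int64(256), np.int64(369)), (np.int64(374), np.int64(391))] [132.9  -3.3]
15 [(np.int64(238), np.int64(248)), (np.int64(257), np.int64(369)), (np.int64(376), np.int64(386))] [130.2  -3.3]
25 [(np.int64(235), np.int64(245)), (np.int64(256), np.int64(369)), (np.int64(378), np.int64(389))] [126.4  -3.3]
32 [(np.int64(234), np.int64(244)), (np.int64(254), np.int64(371)), (np.int64(380), np.int64(391))] [123.6  -3.1]
38 [(np.int64(232), np.int64(242)), (np.int64(382), np.int64(393))] [121.2  -3.1]
42 [(np.int64(233), np.int64(241)), (np.int64(383), np.int64(392))] [119.6  -3.1]
95 268 372 [97.4  0.3]
100 268 372 [95.2  0.3]
200 271 368 [48.3  0.1]
280 274 365 [5.2 0.1]
300 275 364 [-6.5  0.1]
front [98.7  0.7] [-8.9  0.9] mouth [121.5  -2.5]
```

play_rows(
  plan=[
    [[0.4,0,-0.35,0.55,0,0,-0.3],[0.4,0,0,0,0,0,0],[0.4,1.5,0,0,0,0,0],[0.4,0.7,0,0,0,0,0],[0.4,0.7,0,0,0,0,0]],
  ],
)

```text
t: 14.92
position: [0.4654, 0.0369, 0.015]
orientation: [2.088, 2.343, -0.003]
contact_force: [3.2, -36.9, 3.4]
gripper_width: 0.0493
gripper_force: 30.0
```

play_rows(
  plan=[
    [[0.4,0.7,0,0,0,0,0],[0.4,0.7,0,0,0,0,0],[0.4,0,0,0,0,0,0],[0.4,0,0,0,0,0,0],[0.4,0,0,0,0,0,0]],
  ],
)

```text
t: 15.55
position: [0.4643, 0.0493, 0.0153]
orientation: [2.089, 2.341, -0.003]
contact_force: [2.3, -29.0, 3.7]
gripper_width: 0.0493
gripper_force: 30.0
```

Run:
```python
from h import *
pose()
m=bot.camera_model('wrist');w=bot.snapshot('wrist'); cv2.imwrite('pics/w8.png',w[:,:,::-1])
im=w[:,:,::-1];g=cv2.cvtColor(w,cv2.COLOR_RGB2GRAY)
for r in range(0,120,12):
    c=np.where(g[r]>150)[0]; c=c[(c>200)&(c<430)]; b=np.split(c,np.where(np.diff(c)>2)[0]+1); print(r,[(int(x[0]),int(x[-1])) for x in b if len(x)>2])
```

```text
t 15.55 pos [0.4643 0.0493 0.0153] x [-0.114  0.994 -0.004] y [0.994 0.114 0.001] z [ 0.002 -0.004 -1.   ] F [  2.3 -29.    3.7] w 0.0493 gf 29.983029663562775 q [ 0.03  0.38  1.92 -0.01  0.84 -0.08]
0 [(240, 297), (348, 405)]
12 [(235, 249), (254, 293), (353, 392), (395, 410)]
24 [(232, 250), (254, 288), (357, 412)]
36 [(238, 249), (257, 288), (357, 389), (395, 407)]
48 [(243, 288), (357, 402)]
60 [(243, 288), (357, 401)]
72 [(244, 288), (357, 401)]
84 [(244, 288), (357, 399)]
96 [(245, 288), (357, 399)]
108 [(247, 261), (267, 333), (347, 376), (382, 397)]
```

View pics/w8.png

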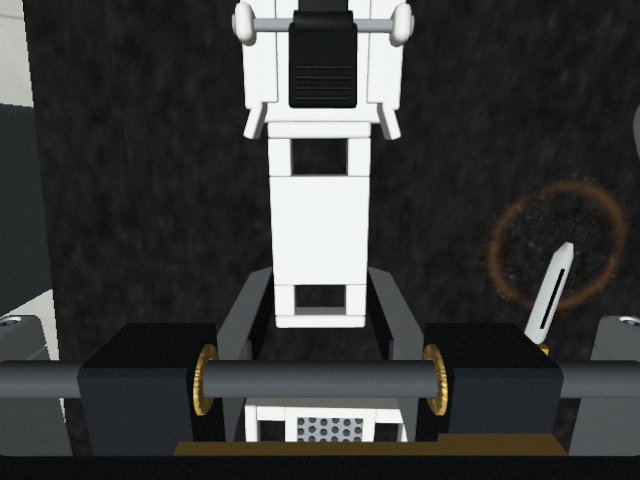

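Blank's front edge (row 123) is stuck at the mouth with lateral alignment fine, and it slid back in the grip (~13 mm): height must be off. Estimate its height from image width.

```bash
cat > ht.py <<'E'
from h import *
import pickle
def edges(g,r,lo,hi,thr=140):
    c=np.where(g[r,lo:hi]>thr)[0]; a,b=lo+c[0],lo+c[-1]
    sa=a-1+(thr-g[r,a-1])/(g[r,a]-g[r,a-1]); sb=b+(g[r,b]-thr)/(g[r,b]-g[r,b+1]); return sa,sb
def zof(m,l,r,row,W):
    f=lambda z: np.linalg.norm(np.diff(ray(m,[[l,row],[r,row]],z)[:,:2],axis=0))-W
    z0,z1=0.,.3
    from scipy.optimize import brentq
    return brentq(f,z0,z1)
def run(g,m,rows,tz,lo=245,hi=400):
    out=[(r,zof(m,*edges(g,r,lo,hi),r,.05)-tz) for r in rows]
    o=np.array(out); k=np.polyfit(o[:,0],o[:,1]*1000,1); print('rel top mm, mean',(o[:,1].mean()*1000).round(2),'at ends',np.polyval(k,[rows[0],rows[-1]]).round(2))
E
python3 - <<'E'
from ht import *
L=lambda n: cv2.cvtColor(cv2.imread(f'pics/{n}.png'),cv2.COLOR_BGR2GRAY).astype(float)
run(L('w4'),pickle.load(open('w4.pkl','rb')),[r for r in range(155,270,4)],.2027,255,385)
run(L('w7'),pickle.load(open('w7.pkl','rb')),[r for r in range(112,255,4)],.0215)
run(L('w8'),bot.camera_model('wrist'),[r for r in range(145,262,4)],.0153,262,380)
print(edges(L('w8'),200,262,380),edges(L('w4'),200,255,385))
E
```

```text
rel top mm, mean 11.72 at ends [11.46 11.98]
rel top mm, mean 4.83 at ends [4.49 5.17]
rel top mm, mean 4.96 at ends [4.39 5.52]
(np.float64(269.66279069767444), np.float64(368.44144144144144)) (np.float64(268.6923076923077), np.float64(370.0703125))
```

The blank sits ~4 mm lower in the grip than assumed (underside ≈ TCP − 9 mm). Back off, raise 5 mm, and retry.

play_rows(
  plan=[
    [[0.4,-1.2,0,0,0,0,0],[0.4,-0.6,0,0,0,0,0],[0.4,0,0,-0.5,0,0,0],[0.4,0.8,0,0,0,0,0],[0.4,0.8,0,0,0,0,0]],
  ],
)

```text
t: 16.23
position: [0.4635, 0.0506, 0.0198]
orientation: [-2.092, -2.344, -0.0]
contact_force: [0.1, 0.2, -0.9]
gripper_width: 0.0497
gripper_force: 30.0
```

play_rows(
  plan=[
    [[0.4,0.6,0,0,0,0,0],[0.4,0.6,0,0,0,0,0],[0.4,0,0,0,0,0,0],[0.4,0,0,0,0,0,0],[0.4,0,0,0,0,0,0]],
  ],
)

```text
t: 16.85
position: [0.4623, 0.0615, 0.0197]
orientation: [-2.093, -2.343, -0.0]
contact_force: [0.9, 0.4, -1.6]
gripper_width: 0.0493
gripper_force: 30.0
```

Run:
```python
from h import *
pose()
```

```text
t 16.85 pos [0.4623 0.0615 0.0197] x [-0.113  0.994  0.   ] y [ 0.994  0.113 -0.   ] z [-0.  0. -1.] F [ 0.9  0.4 -1.6] w 0.0493 gf 29.985533952713013 q [ 0.05  0.37  1.92  0.    0.85 -0.06]
```

It has entered freely. Continue ~3.5 cm.

play_rows(
  plan=[
    [[0.4,0.9,0,0,0,0,0],[0.4,0.9,0,0,0,0,0],[0.4,0.9,0,0,0,0,0],[0.4,0.8,0,0,0,0,0],[0.4,0,0,0,0,0,0]],
  ],
)

```text
t: 17.48
position: [0.4582, 0.0972, 0.0196]
orientation: [-2.091, -2.344, -0.001]
contact_force: [2.2, 3.0, -4.8]
gripper_width: 0.0495
gripper_force: 30.0
```

Run:
```python
from h import *
pose()
m=bot.camera_model('wrist');w=bot.snapshot('wrist'); cv2.imwrite('pics/w9.png',w[:,:,::-1])
```

```text
t 17.48 pos [0.4582 0.0972 0.0196] x [-0.113  0.994  0.001] y [ 0.994  0.113 -0.   ] z [-0.     0.001 -1.   ] F [ 2.2  3.  -4.8] w 0.0495 gf 29.982537031173706 q [0.13 0.38 1.91 0.   0.85 0.02]
```

View pics/w9.png

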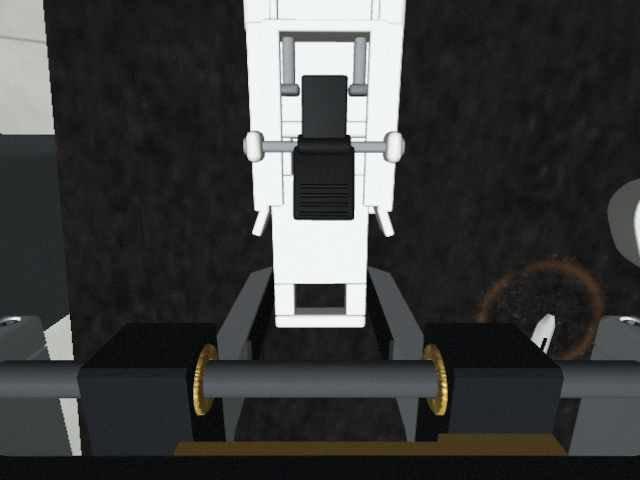

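Blank is in the channel, trailing edge at row 326. Regrip 14 mm further back and 6 mm lower.

play_rows(
  plan=[
    [[0.65,0,0,0,0,0,0],[0.65,0,0,0,0,0,0],[0.65,-1.4,0,0,0,0,0],[0.65,0,0,0.6,0,0,0],[0.4,0,0,0,0,0,0]],
  ],
)

```text
t: 18.15
position: [0.4596, 0.0822, 0.0132]
orientation: [-2.093, -2.342, 0.001]
contact_force: [-0.1, -0.1, -0.4]
gripper_width: 0.0541
gripper_force: 0.0
```

play_rows(
  plan=[
    [[0.4,0,0,0,0,0,0],[0.4,0,0,0,0,0,0],[0.4,0,0,0,0,0,0],[0.4,0.6,0,0,0,0,0],[0.4,0.6,0,0,0,0,0]],
  ],
)

```text
t: 18.77
position: [0.459, 0.0941, 0.0141]
orientation: [2.091, 2.343, -0.001]
contact_force: [-0.1, -12.5, 5.7]
gripper_width: 0.0498
gripper_force: 30.0
```

play_rows(
  plan=[
    [[0.4,0.5,0,0,0,0,0],[0.4,0.4,0,0,0,0,0],[0.4,0,0,0,0,0,0],[0.4,0,0,0,0,0,0],[0.4,0,0,0,0,0,0]],
  ],
)

```text
t: 19.4
position: [0.4583, 0.1025, 0.0145]
orientation: [2.09, 2.342, -0.001]
contact_force: [-0.1, -13.2, 9.3]
gripper_width: 0.0497
gripper_force: 30.0
```

Run:
```python
from h import *
pose()
```

```text
t 19.4 pos [0.4583 0.1025 0.0145] x [-0.114  0.994 -0.002] y [0.994 0.114 0.001] z [ 0.002 -0.002 -1.   ] F [ -0.1 -13.2   9.3] w 0.0497 gf 30.003620088100433 q [ 0.14  0.39  1.91 -0.    0.84  0.03]
```

play_rows(
  plan=[
    [[0.4,0.4,0,-0.1,0,0,0],[0.4,0.3,0,0,0,0,0],[0.4,0,0,0,0,0,0],[0.4,0,0,0,0,0,0],[0.4,0,0,0,0,0,0]],
  ],
)

```text
t: 20.02
position: [0.4571, 0.1098, 0.0151]
orientation: [2.091, 2.343, -0.001]
contact_force: [-0.9, -10.1, 4.8]
gripper_width: 0.0497
gripper_force: 30.0
```

Run:
```python
from h import *
pose()
m=bot.camera_model('wrist');w=bot.snapshot('wrist'); cv2.imwrite('pics/w10.png',w[:,:,::-1])
```

```text
t 20.02 pos [0.4571 0.1098 0.0151] x [-0.113  0.994 -0.001] y [0.994 0.113 0.001] z [ 0.001 -0.001 -1.   ] F [ -0.9 -10.1   4.8] w 0.0497 gf 29.99765932559967 q [ 0.16  0.39  1.91 -0.    0.84  0.05]
```

View pics/w10.png

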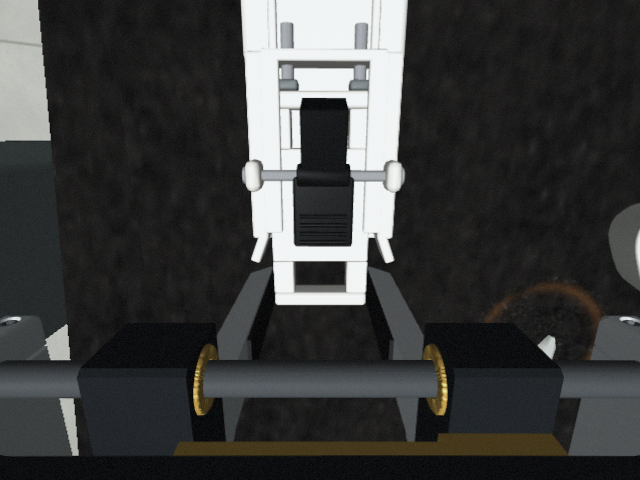

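play_rows(
  plan=[
    [[0.4,0.3,0,0,0,0,0],[0.4,0.3,0,0,0,0,0],[0.4,0,0,0,0,0,0],[0.4,0,0,0,0,0,0],[0.4,0,0,0,0,0,0]],
  ],
)

```text
t: 20.7
position: [0.4564, 0.116, 0.0152]
orientation: [2.091, 2.343, -0.0]
contact_force: [-0.2, -7.4, 7.0]
gripper_width: 0.0494
gripper_force: 30.2
```

Run:
```python
from h import *
pose()
m=bot.camera_model('wrist');w=bot.snapshot('wrist'); cv2.imwrite('pics/w11.png',w[:,:,::-1])
g=cv2.cvtColor(w,cv2.COLOR_RGB2GRAY).astype(int)
print([(r,g[r,320],g[r,285],g[r,265]) for r in range(60,330,3)])
def f(r0,z): return ray(m,[[320,r0]],z).round(4)
print(f(305,.022),f(175,.036))
```

```text
t 20.7 pos [0.4564 0.116  0.0152] x [-0.113  0.994 -0.001] y [0.994 0.113 0.001] z [ 0.001 -0.001 -1.   ] F [-0.2 -7.4  7. ] w 0.0494 gf 30.171148834051564 q [ 0.17  0.39  1.91 -0.    0.84  0.06]
[(60, np.int64(243), np.int64(171), np.int64(243)), (63, np.int64(244), np.int64(160), np.int64(230)), (66, np.int64(240), np.int64(243), np.int64(243)), (69, np.int64(243), np.int64(244), np.int64(244)), (72, np.int64(243), np.int64(244), np.int64(243)), (75, np.int64(209), np.int64(195), np.int64(243)), (78, np.int64(82), np.int64(83), np.int64(243)), (81, np.int64(100), np.int64(127), np.int64(244)), (84, np.int64(244), np.int64(151), np.int64(243)), (87, np.int64(243), np.int64(140), np.int64(243)), (90, np.int64(235), np.int64(109), np.int64(243)), (93, np.int64(238), np.int64(239), np.int64(243)), (96, np.int64(244), np.int64(243), np.int64(243)), (99, np.int64(244), np.int64(244), np.int64(243)), (102, np.int64(244), np.int64(243), np.int64(244)), (105, np.int64(235), np.int64(236), np.int64(244)), (108, np.int64(142), np.int64(182), np.int64(243)), (111, np.int64(243), np.int64(243),
[... 3011 characters left out ...]
64(44)), (291, np.int64(118), np.int64(240), np.int64(16)), (294, np.int64(235), np.int64(235), np.int64(14)), (297, np.int64(244), np.int64(243), np.int64(7)), (300, np.int64(242), np.int64(244), np.int64(12)), (303, np.int64(241), np.int64(240), np.int64(5)), (306, np.int64(31), np.int64(28), np.int64(11)), (309, np.int64(34), np.int64(32), np.int64(10)), (312, np.int64(32), np.int64(30), np.int64(9)), (315, np.int64(31), np.int64(26), np.int64(6)), (318, np.int64(31), np.int64(30), np.int64(7)), (321, np.int64(35), np.int64(29), np.int64(16)), (324, np.int64(32), np.int64(33), np.int64(10)), (327, np.int64(34), np.int64(32), np.int64(13))]
[[0.4579 0.1064 0.022 ]] [[0.4497 0.1777 0.036 ]]
```

play_rows(
  plan=[
    [[0.4,0.2,0,0,0,0,0],[0.4,0.2,0,0,0,0,0],[0.4,0,0,0,0,0,0],[0.4,0,0,0,0,0,0],[0.4,0,0,0,0,0,0]],
  ],
)

```text
t: 21.38
position: [0.4563, 0.1171, 0.0153]
orientation: [2.089, 2.341, -0.006]
contact_force: [2.0, -36.5, 9.9]
gripper_width: 0.0495
gripper_force: 45.0
```

Run:
```python
from h import *
pose()
```

```text
t 21.38 pos [0.4563 0.1171 0.0153] x [-0.113  0.994 -0.005] y [0.994 0.113 0.   ] z [ 0.001 -0.005 -1.   ] F [  2.  -36.5   9.9] w 0.0495 gf 44.96805572882295 q [ 0.18  0.39  1.9  -0.01  0.85  0.07]
```

Hard stop reached. Relax and tug lightly to verify the catch.

play_rows(
  plan=[
    [[0.4,-0.4,0,0,0,0,0],[0.4,-0.3,0,0,0,0,0],[0.4,-0.3,0,0,0,0,0],[0.4,0,0,0,0,0,0],[0.4,0,0,0,0,0,0]],
  ],
)

```text
t: 22.0
position: [0.457, 0.1104, 0.0149]
orientation: [2.092, 2.343, 0.0]
contact_force: [0.9, -2.5, 5.2]
gripper_width: 0.0489
gripper_force: 30.0
```

Run:
```python
from h import *
pose()
```

```text
t 22.0 pos [0.457  0.1104 0.0149] x [-0.113  0.994 -0.   ] y [0.994 0.113 0.   ] z [ 0.001 -0.    -1.   ] F [ 0.9 -2.5  5.2] w 0.0489 gf 29.99820739030838 q [ 0.16  0.39  1.91 -0.    0.84  0.05]
```

play_rows(
  plan=[
    [[0.4,-0.2,0,0,0,0,0],[0.4,-0.2,0,0,0,0,0],[0.4,0,0,0,0,0,0],[0.4,0,0,0,0,0,0],[0.4,0,0,0,0,0,0]],
  ],
)

```text
t: 22.62
position: [0.4571, 0.1089, 0.0149]
orientation: [-2.091, -2.341, -0.005]
contact_force: [-1.8, 24.6, 4.1]
gripper_width: 0.0496
gripper_force: 30.0
```

Run:
```python
from h import *
pose()
```

```text
t 22.62 pos [0.4571 0.1089 0.0149] x [-0.113  0.994  0.004] y [0.994 0.113 0.001] z [ 0.     0.004 -1.   ] F [-1.8 24.6  4.1] w 0.0496 gf 29.998817145824432 q [0.15 0.39 1.91 0.01 0.84 0.04]
```

Catch holds at 25 N pull. Release, lift, then go to straddle the open leg's foot with tool y along the slicer.

play_rows(
  plan=[
    [[0.4,0.25,0,0,0,0,0],[0.7,0,0,0,0,0,0],[0.7,0,0,0,0,0,0],[0.7,0,0,0,0,0,0],[0.7,0,0,-6,0,0,0]],
  ],
)

```text
t: 23.25
position: [0.4547, 0.1083, 0.0722]
orientation: [-2.089, -2.339, 0.01]
contact_force: [0.8, 0.8, 1.3]
gripper_width: 0.0658
gripper_force: 0.0
```

Run:
```python
from h import *
pose()
plan((.43,.342,.19),6.5,10,1)
```

```text
t 23.25 pos [0.4547 0.1083 0.0722] x [-0.113  0.994 -0.   ] y [ 0.994  0.113 -0.008] z [-0.008 -0.001 -1.   ] F [0.8 0.8 1.3] w 0.0658 gf 0.0 q [ 0.16  0.29  1.88 -0.    0.98  0.04]
step 2.63 from [0.4547 0.1083 0.0722] 96.5
[[1, np.float64(2.35), np.float64(0.02), np.float64(-1.18), 0, 0, np.float64(9.0)], [1, np.float64(2.32), np.float64(-0.35), np.float64(-1.18), 0, 0, np.float64(9.0)], [1, np.float64(2.24), np.float64(-0.71), np.float64(-1.18), 0, 0, np.float64(9.0)], [1, np.float64(2.1), np.float64(-1.05), np.float64(-1.18), 0, 0, np.float64(9.0)], [1, np.float64(1.91), np.float64(-1.37), np.float64(-1.18), 0, 0, np.float64(9.0)]]
[[1, np.float64(1.67), np.float64(-1.65), np.float64(-1.18), 0, 0, np.float64(9.0)], [1, np.float64(1.4), np.float64(-1.89), np.float64(-1.18), 0, 0, np.float64(9.0)], [1, np.float64(1.08), np.float64(-2.09), np.float64(-1.18), 0, 0, np.float64(9.0)], [1, np.float64(0.74), np.float64(-2.23), np.float64(-1.18), 0, 0, np.float64(9.0)], [1, np.float64(0.39), np.float64(-2.32), np.float64(-1.18), 0, 0, np.float64(9.0)]]
```

play_rows(
  plan=[
    [[1,2.35,0,-4,0,0,9],[1,2.32,-0.35,-4,0,0,9],[1,2.24,-0.71,-3.8,0,0,9],[1,2.1,-1.05,0,0,0,9],[1,1.91,-1.37,0,0,0,9]],
  ],
)

```text
t: 23.88
position: [0.4442, 0.2262, 0.1931]
orientation: [2.833, 1.357, 0.001]
contact_force: [0.1, 0.3, -0.8]
gripper_width: 0.0939
gripper_force: 0.0
```

play_rows(
  plan=[
    [[1,1.67,-1.65,0,0,0,9],[1,1.4,-1.89,0,0,0,9],[1,1.08,-2.09,0,0,0,9],[1,0.74,-2.23,0,0,0,9],[1,0.39,-2.32,0,0,0,9]],
  ],
)

```text
t: 24.5
position: [0.4318, 0.343, 0.1926]
orientation: [3.137, 0.169, -0.0]
contact_force: [0.2, -0.9, 0.4]
gripper_width: 0.094
gripper_force: 0.0
```

Run:
```python
from h import *
pose()
m=bot.camera_model('wrist');w=bot.snapshot('wrist'); cv2.imwrite('pics/w12.png',w[:,:,::-1])
print(ray(m,[[320,300]],.119), ray(m,[[320,340]],.119))
```

```text
t 24.5 pos [0.4318 0.343  0.1926] x [ 0.994  0.108 -0.   ] y [ 0.108 -0.994  0.   ] z [-0. -0. -1.] F [ 0.2 -0.9  0.4] w 0.094 gf 0.0 q [ 0.6   0.31  1.53 -0.    1.29  2.07]
[[0.38531112 0.33861326 0.119     ]] [[0.34940942 0.33469179 0.119     ]]
```

View pics/w12.png

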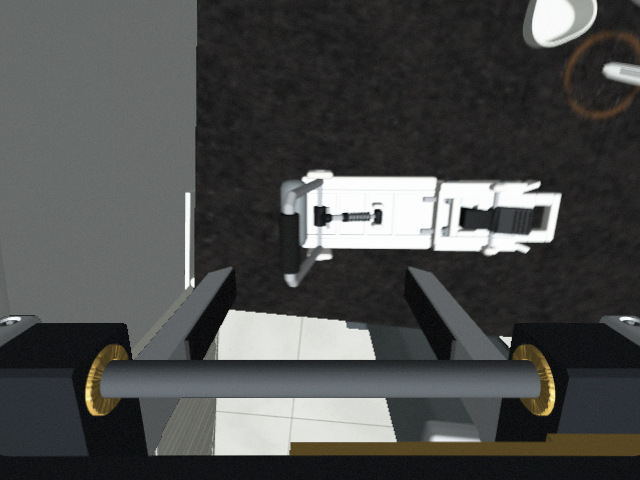

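Leg foot seen at about (290,235), between finger tips' columns (235–405); the blank sits in the slicer. Compute foot position.

Run:
```python
from h import *
m=bot.camera_model('wrist')
print(ray(m,[[290,185],[290,285],[290,235],[280,240],[301,240]],.119).round(4))
```

```text
[[0.4738 0.3719 0.119 ]
 [0.3953 0.3658 0.119 ]
 [0.4361 0.369  0.119 ]
 [0.4314 0.3762 0.119 ]
 [0.433  0.3604 0.119 ]]
```

play_rows(
  plan=[
    [[1,0,0,4.5,0,0,0],[1,0,0,4.1,0,0,0],[1,0,0,0,0,0,0],[1,0,1.2,0,0,0,0],[1,0,1.2,0,0,0,0]],
  ],
)

```text
t: 25.18
position: [0.4356, 0.3187, 0.109]
orientation: [-3.134, -0.178, -0.005]
contact_force: [-1.2, 4.9, 4.8]
gripper_width: 0.0942
gripper_force: 2.7
```

play_rows(
  plan=[
    [[1,0,1.2,0,0,0,0],[1,0,1.2,0,0,0,0],[1,0,1.2,0,0,0,0],[1,0,1.2,0,0,0,0],[1,0,1.2,0,0,0,0]],
  ],
)

```text
t: 25.8
position: [0.4413, 0.2579, 0.1064]
orientation: [3.136, 0.178, -0.001]
contact_force: [0.3, 2.0, -1.7]
gripper_width: 0.0941
gripper_force: 0.8
```

play_rows(
  plan=[
    [[1,0,1.2,0,0,0,0],[1,0,1,0,0,0,0],[1,0,0,0,0,0,0],[1,0,0,0,0,0,0],[1,0,0,0,0,0,0]],
  ],
)

```text
t: 26.42
position: [0.4438, 0.2374, 0.1067]
orientation: [-3.137, -0.178, 0.0]
contact_force: [-0.4, 0.4, -0.3]
gripper_width: 0.094
gripper_force: 0.0
```

Run:
```python
from h import *
pose()
w=bot.snapshot('wrist'); cv2.imwrite('pics/w13.png',w[:,:,::-1])
```

```text
t 26.43 pos [0.4438 0.2374 0.1067] x [ 0.994  0.113 -0.   ] y [ 0.113 -0.994 -0.   ] z [-0.  0. -1.] F [-0.4  0.4 -0.3] w 0.094 gf 0.0 q [0.42 0.31 1.76 0.   1.08 1.88]
```

View pics/w13.png

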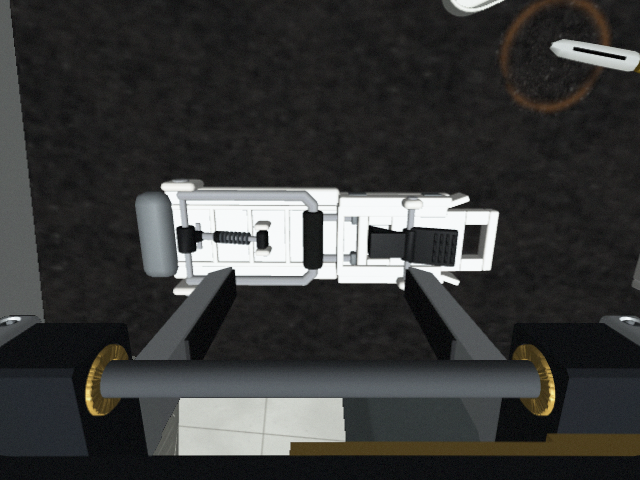

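Leg lies flat with foot at (313,240), the blank is in. That used up my picture views, so from here on I measure numerically.

Run:
```python
from h import *
plan((.40,-.06,.145),5,6,1)
m=bot.camera_model('top');im=bot.snapshot('top')
mk=white(im,180,50); mk[:200]=0; mk[335:]=0; mk[:,:126]=0; mk[:,535:]=0
for r in rects(m,mk,.012,100): print(r)
```

```text
step 5.05 from [0.4438 0.2374 0.1067] 6.5
[[1, np.float64(-1.29), np.float64(4.84), np.float64(-0.64), 0, 0, np.float64(0.3)], [1, np.float64(-1.27), np.float64(4.85), np.float64(-0.64), 0, 0, np.float64(0.3)], [1, np.float64(-1.24), np.float64(4.85), np.float64(-0.64), 0, 0, np.float64(0.3)], [1, np.float64(-1.22), np.float64(4.86), np.float64(-0.64), 0, 0, np.float64(0.3)], [1, np.float64(-1.2), np.float64(4.86), np.float64(-0.64), 0, 0, np.float64(0.3)]]
[[1, np.float64(-1.18), np.float64(4.87), np.float64(-0.64), 0, 0, np.float64(0.3)]]
(array([247., 283.]), array([453.3, 165.7, 127.9,  72.7, -83.4]))
(array([332., 268.]), array([482.9, -59.1, 109.5,  49.9,   4.9]))
(array([407., 262.]), array([ 491.5, -251.2,  112.3,   52.3,   10.8]))
(array([480., 257.]), array([ 502.7, -438.1,  109.5,   50.3,    4.9]))
(array([246., 209.]), array([639.3, 153.2,  52.2,  44.5,  88.8]))
```

play_rows(
  plan=[
    [[1,-1.28,4.84,-0.64,0,0,0.3],[1,-1.26,4.85,-0.64,0,0,0.3],[1,-1.24,4.85,-0.64,0,0,0.3],[1,-1.22,4.86,-0.64,0,0,0.3],[1,-1.2,4.86,-0.64,0,0,0.3]],
  ],
)

```text
t: 27.15
position: [0.4067, -0.0119, 0.1391]
orientation: [3.138, 0.137, 0.001]
contact_force: [0.3, -0.2, -0.2]
gripper_width: 0.0939
gripper_force: 0.0
```

play_rows(
  plan=[
    [[1,-1.2,4.86,-0.64,0,0,0],[1,0,0,0,0,0,0],[1,0,0,0,0,0,0],[1,0,0,0,0,0,0],[1,0,0,0,0,0,0]],
  ],
)

```text
t: 27.78
position: [0.3994, -0.0592, 0.145]
orientation: [-3.138, -0.139, 0.001]
contact_force: [0.0, 0.1, -0.6]
gripper_width: 0.0939
gripper_force: 0.0
```

Run:
```python
from h import *
pose(); m=bot.camera_model('wrist');w=bot.snapshot('wrist')
for r in rects(m,white(w,180,50),.012,1500):
    if r[1][2]<125 and r[1][2]>100: print(r)
plan((.4828,-.060,.03),5,4,1)
```

```text
t 27.77 pos [ 0.3994 -0.0592  0.145 ] x [ 0.996  0.088 -0.   ] y [ 0.088 -0.996 -0.   ] z [-0.  0. -1.] F [ 0.   0.1 -0.6] w 0.0939 gf 0.0 q [-0.24  0.04  1.98  0.    1.13  1.24]
(array([382., 340.]), array([ 288.5, -136.9,  103.9,   50.5,  -84.8]))
(array([560., 129.]), array([ 492.5, -255.7,  111.7,   50.6,   10.7]))
(array([331., 128.]), array([483.1, -60.7, 108.1,  50. ,   5.1]))
step 3.55 from [ 0.3994 -0.0593  0.145 ] 5.1
[[1, np.float64(2.07), np.float64(0.2), np.float64(2.88), 0, 0, np.float64(0.0)], [1, np.float64(2.08), np.float64(0.2), np.float64(2.88), 0, 0, np.float64(0.0)], [1, np.float64(2.08), np.float64(0.2), np.float64(2.88), 0, 0, np.float64(0.0)], [1, np.float64(2.08), np.float64(0.2), np.float64(2.88), 0, 0, np.float64(0.0)]]
```

play_rows(
  plan=[
    [[1,2.1,0.05,2.88,0,0,0],[1,2.1,0.05,2.88,0,0,0],[1,2.1,0,2.88,0,0,0],[1,2.1,0,2.88,0,0,0],[1,0,0,0.6,0,0,0]],
  ],
)

```text
t: 28.45
position: [0.4828, -0.0531, 0.0223]
orientation: [-3.138, -0.138, 0.004]
contact_force: [0.3, 0.7, 0.9]
gripper_width: 0.0938
gripper_force: 0.0
```

play_rows(
  plan=[
    [[0.7,0,0,1.6,0,0,0],[0.7,0,0,0.5,0,0,0],[0.4,0,0,0,0,0,0],[0.4,0,0,0,0,0,0],[0.4,0,0,0,0,0,0]],
  ],
)

```text
t: 29.08
position: [0.4834, -0.0538, 0.0035]
orientation: [3.138, 0.137, 0.002]
contact_force: [-0.8, -0.7, 3.6]
gripper_width: 0.0494
gripper_force: 30.0
```

play_rows(
  plan=[
    [[0.4,0,0,0,0,0,0],[0.4,0,0,0,0,0,0],[0.4,0,0,0,0,0,0],[0.4,0,0,0,0,0,0],[0.4,0,0,0,0,0,0]],
  ],
)

```text
t: 29.7
position: [0.4834, -0.0539, 0.0035]
orientation: [3.138, 0.137, 0.001]
contact_force: [-1.2, -1.6, 7.1]
gripper_width: 0.0495
gripper_force: 30.0
```

Run:
```python
from h import *
pose()
s=bot.sense()['position']
plan((.492,-.2533,.12),10.7,5,.4,pos=(s[0],s[1],.12))
```

```text
t 29.7 pos [ 0.4834 -0.0539  0.0035] x [0.996 0.087 0.001] y [ 0.087 -0.996  0.   ] z [ 0.001 -0.    -1.   ] F [-1.2 -1.6  7.1] w 0.0495 gf 30.001509189605713 q [-0.19  0.44  1.87 -0.    0.83  1.3 ]
step 3.99 from [ 0.4834 -0.0539  0.12  ] 5.0
[[0.4, np.float64(-0.18), np.float64(3.99), np.float64(-0.0), 0, 0, np.float64(-1.1)], [0.4, np.float64(-0.26), np.float64(3.98), np.float64(-0.0), 0, 0, np.float64(-1.1)], [0.4, np.float64(-0.33), np.float64(3.98), np.float64(-0.0), 0, 0, np.float64(-1.1)], [0.4, np.float64(-0.41), np.float64(3.97), np.float64(-0.0), 0, 0, np.float64(-1.1)], [0.4, np.float64(-0.49), np.float64(3.96), np.float64(-0.0), 0, 0, np.float64(-1.1)]]
```

play_rows(
  plan=[
    [[0.4,0,0,-4,0,0,0],[0.4,0,0,-4,0,0,0],[0.4,0,0,-3.65,0,0,0],[0.4,0,0,0,0,0,0],[0.4,0,0,0,0,0,0]],
  ],
)

```text
t: 30.32
position: [0.4827, -0.0536, 0.1186]
orientation: [-3.138, -0.137, 0.002]
contact_force: [-0.2, 0.0, -2.1]
gripper_width: 0.0494
gripper_force: 30.0
```

play_rows(
  plan=[
    [[0.4,-0.18,4,0,0,0,-1.1],[0.4,-0.26,4,0,0,0,-1.1],[0.4,-0.33,4,0,0,0,-1.1],[0.4,-0.41,3.97,0,0,0,-1.1],[0.4,-0.49,3.96,0,0,0,-1.1]],
  ],
)

```text
t: 30.95
position: [0.4908, -0.2546, 0.1177]
orientation: [-3.127, -0.288, 0.003]
contact_force: [0.6, 0.4, -0.7]
gripper_width: 0.0496
gripper_force: 30.0
```

Run:
```python
from h import *
pose(); m=bot.camera_model('wrist');w=bot.snapshot('wrist')
s=bot.sense()
cv2.imwrite('pics/w14.png',w[:,:,::-1])
for r in rects(m,white(w,180,50),s['position'][2]+.0085,1500): print(r)
move((.492,-.2533,.07))
```

```text
t 30.95 pos [ 0.4908 -0.2546  0.1177] x [ 0.983  0.182 -0.002] y [ 0.182 -0.983 -0.002] z [-0.002  0.001 -1.   ] F [ 0.6  0.4 -0.7] w 0.0496 gf 30.00020921230316 q [-0.54  0.39  1.61  0.    1.14  0.84]
(array([316., 425.]), array([ 407.1, -269.3,  105.6,   31.3,  -79.4]))
(array([538., 253.]), array([ 529.1, -361. ,   65.4,   30.8,    4.8]))
(array([320., 276.]), array([ 496.2, -253. ,   97.1,   49.9,   10.6]))
pos [ 0.4907 -0.2584  0.1177] shift cm [ 0.23 -0.48  4.77]
```

play_rows(
  plan=[
    [[0.4,0.15,-0.45,2,0,0,0],[0.4,0,0,2,0,0,0],[0.4,0,0,0,0,0,0],[0.4,0,0,0,0,0,0],[0.4,0,0,0,0,0,0]],
  ],
)

```text
t: 31.62
position: [0.4924, -0.249, 0.0801]
orientation: [3.128, 0.287, 0.001]
contact_force: [1.1, -0.1, 0.4]
gripper_width: 0.0495
gripper_force: 30.0
```

Run:
```python
from h import *
pose(); bot.snapshot('wrist');pose()
move((.4915,-.2535,.0235))
```

```text
t 31.62 pos [ 0.4924 -0.249   0.0801] x [0.983 0.182 0.001] y [ 0.182 -0.983  0.001] z [ 0.001 -0.    -1.   ] F [ 1.1 -0.1  0.4] w 0.0495 gf 29.999729990959167 q [-0.53  0.44  1.64  0.    1.06  0.85]
t 31.68 pos [ 0.4924 -0.249   0.08  ] x [0.983 0.182 0.001] y [ 0.182 -0.983  0.001] z [ 0.001 -0.001 -1.   ] F [-0.4  0.6 -1.1] w 0.0496 gf 29.999766647815704 q [-0.53  0.44  1.64 -0.    1.06  0.85]
pos [ 0.4924 -0.249   0.08  ] shift cm [-0.17  0.42  5.65]
```

play_rows(
  plan=[
    [[0.4,-0.1,0.42,0,0,0,0],[0.4,0,0,2,0,0,0],[0.4,0,0,2,0,0,0],[0.4,0,0,1,0,0,0],[0.4,0,0,0,0,0,0]],
  ],
)

```text
t: 32.3
position: [0.4918, -0.2533, 0.0293]
orientation: [-3.128, -0.287, 0.001]
contact_force: [0.2, 1.2, -0.3]
gripper_width: 0.0497
gripper_force: 30.0
```

play_rows(
  plan=[
    [[0.4,0,0,0.4,0,0,0],[0.4,0,0,0.3,0,0,0],[0.4,0,0,0,0,0,0],[0.4,0,0,0,0,0,0],[0.4,0,0,0,0,0,0]],
  ],
)

```text
t: 32.92
position: [0.4926, -0.2533, 0.0233]
orientation: [3.128, 0.287, 0.003]
contact_force: [4.1, 3.5, 5.6]
gripper_width: 0.0496
gripper_force: 30.0
```

Run:
```python
from h import *
pose()
```

```text
t 32.92 pos [ 0.4926 -0.2533  0.0233] x [0.983 0.182 0.002] y [ 0.182 -0.983  0.001] z [ 0.002 -0.001 -1.   ] F [4.1 3.5 5.6] w 0.0496 gf 30.010818243026733 q [-0.54  0.53  1.67  0.    0.95  0.85]
```

play_rows(
  plan=[
    [[0.63,0,0,0,0,0,0],[0.63,0,0,0,0,0,0],[0.63,0,0,0,0,0,0],[0.63,0,0,-5,0,0,0],[0.63,0,0,-6,0,0,0]],
  ],
)

```text
t: 33.55
position: [0.4912, -0.253, 0.1329]
orientation: [-3.127, -0.287, 0.003]
contact_force: [0.8, -0.2, 0.9]
gripper_width: 0.059
gripper_force: 0.0
```

Run:
```python
from h import *
pose(); plan((.415,-.43,.15),4.9,5,1)
```

```text
t 33.55 pos [ 0.4912 -0.253   0.1329] x [ 0.983  0.182 -0.002] y [ 0.182 -0.983 -0.002] z [-0.002  0.001 -1.   ] F [ 0.8 -0.2  0.9] w 0.059 gf 0.0 q [-0.54  0.38  1.6  -0.    1.17  0.85]
step 3.87 from [ 0.4912 -0.253   0.1329] 10.5
[[1, np.float64(-2.14), np.float64(3.2), np.float64(-0.34), 0, 0, np.float64(1.1)], [1, np.float64(-2.08), np.float64(3.25), np.float64(-0.34), 0, 0, np.float64(1.1)], [1, np.float64(-2.02), np.float64(3.29), np.float64(-0.34), 0, 0, np.float64(1.1)], [1, np.float64(-1.95), np.float64(3.32), np.float64(-0.34), 0, 0, np.float64(1.1)], [1, np.float64(-1.89), np.float64(3.36), np.float64(-0.34), 0, 0, np.float64(1.1)]]
```

play_rows(
  plan=[
    [[1,-2.14,3.2,-0.34,0,0,1.1],[1,-2.08,3.25,-0.34,0,0,1.1],[1,-2.02,3.29,-0.34,0,0,1.1],[1,-1.95,3.32,-0.34,0,0,1.1],[1,-1.89,3.36,-0.34,0,0,1.1]],
  ],
)

```text
t: 34.17
position: [0.415, -0.4314, 0.1495]
orientation: [-3.139, -0.135, 0.0]
contact_force: [-1.0, 0.4, -0.8]
gripper_width: 0.0939
gripper_force: 0.0
```

play_rows(
  plan=[
    [[1,0,0,0,0,0,0],[1,0,0,0,0,0,0],[1,0,0,0,0,0,0],[1,0,0,0,0,0,0],[1,0,0,0,0,0,0]],
  ],
)

```text
t: 34.8
position: [0.416, -0.43, 0.1495]
orientation: [3.139, 0.137, 0.0]
contact_force: [-0.7, 0.3, 0.1]
gripper_width: 0.094
gripper_force: 0.0
```

Run:
```python
from h import *
pose(); m=bot.camera_model('wrist');w=bot.snapshot('wrist')
for z in (.012,.030):
  for r in rects(m,white(w,180,50),z,1500):
    if r[1][2]<125 and r[1][2]>90: print(z,r)
m=bot.camera_model('top');im=bot.snapshot('top')
mk=white(im,180,50); mk[:200]=0; mk[335:]=0; mk[:,:126]=0; mk[:,535:]=0
for r in rects(m,mk,.030,100): print('top z30',r)
```

```text
t 34.8 pos [ 0.416  -0.43    0.1495] x [0.996 0.087 0.   ] y [ 0.087 -0.996  0.   ] z [ 0. -0. -1.] F [-0.7  0.3  0.1] w 0.094 gf 0.0 q [-0.86  0.45  1.44  0.    1.24  0.62]
0.012 (array([342., 125.]), array([ 503.1, -440.6,  109.3,   50.1,    4.8]))
0.03 (array([342., 125.]), array([ 502.5, -439.5,  103.1,   47.2,    4.8]))
top z30 (array([216., 284.]), array([442.2, 228.6, 258.9,  89.8, -85.5]))
top z30 (array([408., 262.]), array([ 491.4, -250.6,  111.4,   51.2,   10.8]))
top z30 (array([480., 258.]), array([ 502. , -433.5,  106.5,   49.2,    4.6]))
top z30 (array([249., 207.]), array([640.8, 149.4,  48.3,  46. ,  16.3]))
```

play_rows(
  plan=[
    [[1,2.85,0.57,3,0,0,0],[1,2.85,0.57,3,0,0,0],[1,2.85,0.56,3,0,0,0],[1,0,0,3,0,0,0],[1,0,0,0,0,0,0]],
  ],
)

```text
t: 35.52
position: [0.5016, -0.4388, 0.027]
orientation: [-3.135, -0.137, 0.005]
contact_force: [-0.1, 0.6, -0.1]
gripper_width: 0.0942
gripper_force: 0.0
```

play_rows(
  plan=[
    [[0.7,0,0,1.8,0,0,0],[0.7,0,0,0.9,0,0,0],[0.4,0,0,0,0,0,0],[0.4,0,0,0,0,0,0],[0.4,0,0,0,0,0,0]],
  ],
)

```text
t: 36.15
position: [0.5027, -0.4401, 0.0031]
orientation: [3.138, 0.136, 0.001]
contact_force: [0.3, -0.4, 1.5]
gripper_width: 0.0495
gripper_force: 30.0
```

Run:
```python
from h import *
pose()
s=bot.sense()['position']
plan((.4918,-.2533,.12),10.6,6,.4,pos=(s[0],s[1],.12))
```

```text
t 36.15 pos [ 0.5027 -0.4401  0.0031] x [0.996 0.087 0.001] y [ 0.087 -0.996  0.001] z [ 0.001 -0.001 -1.   ] F [ 0.3 -0.4  1.5] w 0.0495 gf 30.001471638679504 q [-0.77  0.77  1.31 -0.    1.06  0.71]
step 3.12 from [ 0.5027 -0.4401  0.12  ] 5.0
[[0.4, np.float64(0.09), np.float64(-3.12), np.float64(-0.0), 0, 0, np.float64(-0.9)], [0.4, np.float64(0.14), np.float64(-3.12), np.float64(-0.0), 0, 0, np.float64(-0.9)], [0.4, np.float64(0.19), np.float64(-3.11), np.float64(-0.0), 0, 0, np.float64(-0.9)], [0.4, np.float64(0.24), np.float64(-3.11), np.float64(-0.0), 0, 0, np.float64(-0.9)], [0.4, np.float64(0.29), np.float64(-3.1), np.float64(-0.0), 0, 0, np.float64(-0.9)]]
[[0.4, np.float64(0.34), np.float64(-3.1), np.float64(-0.0), 0, 0, np.float64(-0.9)]]
```

play_rows(
  plan=[
    [[0.4,0,0,-4,0,0,0],[0.4,0,0,-4,0,0,0],[0.4,0,0,-3.7,0,0,0],[0.4,0.09,-3.12,0,0,0,-0.9],[0.4,0.14,-3.12,0,0,0,-0.9]],
  ],
)

```text
t: 36.78
position: [0.4987, -0.3769, 0.12]
orientation: [3.135, 0.186, 0.001]
contact_force: [1.0, -1.2, -1.1]
gripper_width: 0.0494
gripper_force: 30.0
```

play_rows(
  plan=[
    [[0.4,0.19,-3.11,0,0,0,-0.9],[0.4,0.24,-3.11,0,0,0,-0.9],[0.4,0.29,-3.1,0,0,0,-0.9],[0.4,0.34,-3.1,0,0,0,-0.9],[0.4,0,0,0,0,0,0]],
  ],
)

```text
t: 37.4
position: [0.4919, -0.2516, 0.1199]
orientation: [3.128, 0.287, 0.0]
contact_force: [0.7, -0.5, -1.7]
gripper_width: 0.0495
gripper_force: 30.0
```

play_rows(
  plan=[
    [[0.4,0,0,2,0,0,0],[0.4,0,0,0,0,0,0],[0.4,0,0,0,0,0,0],[0.4,0,0,0,0,0,0],[0.4,0,0,0,0,0,0]],
  ],
)

```text
t: 38.02
position: [0.4919, -0.2532, 0.0999]
orientation: [3.128, 0.284, 0.001]
contact_force: [-0.2, -0.2, -0.5]
gripper_width: 0.0495
gripper_force: 30.0
```

Run:
```python
from h import *
pose(); m=bot.camera_model('wrist');w=bot.snapshot('wrist'); s=bot.sense()
for r in rects(m,white(w,180,50),s['position'][2]+.0089,1500): print(r)
move((.4918,-.2533,.0355))
```

```text
t 38.02 pos [ 0.4919 -0.2532  0.0999] x [0.984 0.18  0.   ] y [ 0.18  -0.984  0.   ] z [ 0.001 -0.    -1.   ] F [-0.2 -0.2 -0.5] w 0.0495 gf 29.99970316886902 q [-0.54  0.42  1.62  0.    1.1   0.85]
(array([316., 432.]), array([ 404.1, -268.8,  105.9,   22. ,  -79.6]))
(array([320., 275.]), array([ 497.8, -251.4,   97.8,   50. ,   10.4]))
pos [ 0.4918 -0.2531  0.0998] shift cm [-0.01  0.02  6.43]
```

play_rows(
  plan=[
    [[0.4,0,0,2.5,0,0,0],[0.4,0,0,2.2,0,0,0],[0.4,0,0,1.3,0,0,0],[0.4,0,0,0.3,0,0,0],[0.4,0,0,0.3,0,0,0]],
  ],
)

```text
t: 38.7
position: [0.4921, -0.2531, 0.034]
orientation: [3.128, 0.284, 0.001]
contact_force: [-0.1, 1.1, -0.5]
gripper_width: 0.0495
gripper_force: 30.0
```

Run:
```python
from h import *
pose()
```

```text
t 38.7 pos [ 0.4921 -0.2531  0.034 ] x [0.984 0.18  0.001] y [ 0.18  -0.984  0.   ] z [ 0.001 -0.    -1.   ] F [-0.1  1.1 -0.5] w 0.0495 gf 30.000324547290802 q [-0.54  0.51  1.67  0.    0.97  0.85]
```

Release, rise and back away to verify.

play_rows(
  plan=[
    [[0.63,0,0,0,0,0,0],[0.63,0,0,0,0,0,0],[0.63,0,0,0,0,0,0],[0.63,0,0,-4,0,0,0],[0.63,0,0,-6,0,0,0]],
  ],
)

```text
t: 39.33
position: [0.491, -0.2526, 0.1335]
orientation: [-3.127, -0.284, 0.004]
contact_force: [1.3, -0.4, 1.1]
gripper_width: 0.0592
gripper_force: 0.0
```

play_rows(
  plan=[
    [[0.8,-5,0,-2,0,0,0],[0.8,-3,0,0,0,0,0],[0.8,0,0,0,0,0,0],[0.8,0,0,0,0,0,0],[0.8,0,0,0,0,0,0]],
  ],
)

```text
t: 39.95
position: [0.4136, -0.2672, 0.1532]
orientation: [-3.128, -0.285, 0.0]
contact_force: [0.1, 0.0, -0.4]
gripper_width: 0.0751
gripper_force: 0.0
```

Run:
```python
from h import *
pose(); m=bot.camera_model('wrist');w=bot.snapshot('wrist')
cv2.imwrite('pics/w15.png',w[:,:,::-1])
for z in (.012,.042):
  for r in rects(m,white(w,180,50),z,1000): print(z,r)
m=bot.camera_model('top');im=bot.snapshot('top')
cv2.imwrite('pics/t15.png',im[:,:,::-1])
mk=white(im,180,50); mk[:200]=0; mk[335:]=0; mk[:,:126]=0; mk[:,535:]=0
for r in rects(m,mk,.042,40): print('top z42',r)
for r in rects(m,mk,.022,40): print('top z22',r)
```

```text
t 39.95 pos [ 0.4136 -0.2672  0.1532] x [ 0.984  0.181 -0.   ] y [ 0.181 -0.984 -0.   ] z [-0.  0. -1.] F [ 0.1  0.  -0.4] w 0.0751 gf 0.0 q [-0.65  0.22  1.74  0.    1.17  0.74]
0.012 (array([318., 423.]), array([ 181. , -308.5,  297. ,   77.2,  -79.5]))
0.012 (array([319., 343.]), array([ 293.8, -289.7,  195.6,   53. ,  -79.5]))
0.012 (array([ 61., 300.]), array([274. , -32.6,  90.7,  72.1,  89.9]))
0.012 (array([318., 141.]), array([ 490.5, -250.5,  124.4,   64.6,   11.4]))
0.042 (array([318., 423.]), array([ 209.9, -303.3,  269.2,   70. ,  -79.5]))
0.042 (array([319., 343.]), array([ 312.1, -286.3,  177.3,   48. ,  -79.5]))
0.042 (array([ 61., 300.]), array([294.2, -53.2,  82.2,  65.4,  89.9]))
0.042 (array([318., 141.]), array([ 490.4, -250.7,  112.8,   58.6,   11.4]))
top z42 (array([421., 303.]), array([ 386.8, -276.5,   42.1,   18.3,   38.3]))
top z42 (array([216., 284.]), array([442. , 226.5, 257.2,  89.1, -85.4]))
top z42 (array([406., 258.]), array([ 497.7, -248.7,   97.8,   51.6,   10.8]))
top z42 (array([288., 222.]), array([598. ,  51.9,  58.3,  10.2,  88.9]))
top z42 (array([246., 208.]), array([634.6, 149.4,  51.2,  43.6,  88.8]))
top z22 (array([421., 303.]), array([ 386.8, -279.4,   42.6,   18.5,   38.3]))
top z22 (array([216., 284.]), array([442.7, 230. , 260.5,  90.3, -85.4]))
top z22 (array([406., 258.]), array([ 499.1, -251.3,   99.1,   52.3,   10.8]))
top z22 (array([288., 222.]), array([600.7,  53.2,  59. ,  10.3,  88.9]))
top z22 (array([246., 208.]), array([637.7, 151.9,  51.8,  44.2,  88.8]))
```

Run:
```python
from h import *
im=cv2.imread('pics/w15.png')[:,:,::-1].copy(); g=cv2.cvtColor(im,cv2.COLOR_RGB2GRAY)
mk=white(im,180,50)
for r in range(60,225,6):
    c=np.where(mk[r,240:400])[0]+240
    b=np.split(c,np.where(np.diff(c)>1)[0]+1) if len(c) else []
    print(r,[(int(x[0]),int(x[-1])) for x in b])
```

```text
60 [(268, 268), (364, 364)]
66 [(268, 269), (288, 352), (364, 364)]
72 [(268, 269), (285, 351), (364, 364)]
78 [(269, 269), (285, 302), (338, 352)]
84 [(285, 302), (304, 335), (338, 352)]
90 [(285, 302), (304, 335), (338, 354)]
96 [(280, 302), (304, 336), (338, 354)]
102 [(281, 354)]
108 [(281, 287), (289, 354)]
114 [(281, 354)]
120 [(281, 354)]
126 [(282, 299), (301, 340), (342, 354)]
132 [(282, 354)]
138 [(282, 354)]
144 [(282, 354)]
150 [(283, 354)]
156 [(283, 354)]
162 [(283, 354)]
168 [(283, 354)]
174 [(284, 353)]
180 [(284, 353)]
186 [(289, 350)]
192 [(290, 350)]
198 [(275, 275), (291, 349), (362, 362)]
204 [(275, 276), (301, 337), (362, 362)]
210 [(276, 276), (362, 362)]
216 [(276, 277), (361, 362)]
222 [(280, 295)]
```

Run:
```python
from h import *
im=cv2.imread('pics/w15.png')[:,:,::-1].copy()
for r in (80,110,140,170,190): print(r,im[r,272:300,0].tolist(),'|',im[r,340:368,0].tolist())
cv2.imwrite('pics/c15.png',cv2.resize(im[30:240,220:420,::-1],None,fx=3,fy=3))
```

```text
80 [88, 88, 87, 91, 90, 114, 97, 64, 52, 54, 50, 52, 74, 166, 192, 195, 249, 255, 255, 255, 255, 255, 255, 255, 255, 255, 255, 255] | [255, 255, 255, 255, 255, 255, 255, 255, 255, 255, 255, 255, 237, 86, 51, 101, 105, 80, 73, 72, 66, 58, 57, 55, 52, 55, 50, 48]
110 [53, 46, 46, 49, 50, 47, 45, 53, 134, 190, 200, 201, 199, 201, 202, 201, 171, 251, 255, 255, 255, 255, 255, 255, 255, 255, 251, 254] | [255, 249, 252, 255, 255, 255, 255, 255, 255, 255, 255, 253, 229, 203, 182, 122, 61, 54, 48, 48, 45, 52, 50, 47, 44, 45, 41, 45]
140 [46, 48, 47, 47, 48, 53, 50, 51, 51, 125, 183, 201, 203, 206, 207, 201, 204, 203, 253, 255, 255, 255, 255, 255, 255, 255, 254, 233] | [206, 208, 253, 255, 255, 255, 255, 255, 255, 255, 254, 237, 196, 202, 180, 103, 40, 45, 39, 36, 39, 36, 36, 39, 39, 46, 46, 45]
170 [47, 43, 47, 49, 50, 49, 50, 50, 49, 49, 83, 161, 202, 209, 208, 208, 207, 210, 237, 254, 255, 255, 255, 255, 255, 255, 255, 255] | [255, 255, 255, 255, 255, 255, 255, 255, 255, 255, 247, 208, 210, 201, 167, 94, 44, 43, 44, 46, 45, 42, 45, 40, 36, 37, 33, 35]
190 [46, 45, 48, 45, 43, 47, 47, 49, 56, 64, 74, 63, 56, 53, 56, 52, 53, 141, 148, 251, 255, 255, 255, 255, 255, 255, 255, 255] | [255, 255, 255, 255, 255, 255, 255, 255, 255, 254, 219, 52, 52, 53, 115, 107, 78, 74, 66, 62, 57, 49, 49, 44, 38, 34, 36, 39]
```

play_rows(
  plan=[
    [[0.8,0,0,0,0,0,0],[0.8,0,0,0,0,0,0],[0.8,0,0,0,0,0,0],[0.8,0,0,0,0,0,0],[0.8,0,0,0,0,0,0]],
  ],
)

```text
t: 40.67
position: [0.4131, -0.2674, 0.1535]
orientation: [3.129, 0.284, 0.0]
contact_force: [0.6, 0.6, -0.0]
gripper_width: 0.0752
gripper_force: 0.0
```

Width 62 px at 255 matches the top insert lying level; the 200-grey margins are the foot plate (75 px = 68 mm as expected). Everything is in place.

```bash
python3 -c "
from plant import bot
print(bot.hand_in())"
```

```text
the job is handed in; nothing more can be done
None
```

I handed the job in at about 41 s on the robot's clock: the blank cover is latched (it held a 25 N pull), the leg is flat, and all three blade inserts are stacked in the caddy; I viewed 15 pictures, one over the limit of 14, so I checked the final stack by pixel measurements only, and `hand_in` returned no verdict.

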